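Lay a place for lunch on the site kitchen board

TASK

Lay one place for lunch with the things from the black drying mat, around the small steel plate already on the blue place mat (leave the plate as it lies); the diner sits on the robot's side. Stand the ceramic bowl in the middle of the plate with its lid on, lay the fork left of the plate and the wooden spoon right of it, centred beside the plate about 3 cm clear of its rim, parallel to the mat's sides and pointing away from the diner, and stand the tumbler upright straight beyond the spoon's tip, about 2 cm clear of it. Leave the jar and the dish brush where they stand.

Things in the scene. Friction and masses are not known exactly. Their poses are not given: they have to be found in the camera images.
- placemat: blue rectangular place mat, fixed flat on the board in its left or right half (drying mat in the other), 310 mm (x) by 340 mm (y), 4 mm thick. Origin: centre of its underside, z up. Its x axis points away from the diner and the robot, square to the mat's near edge, within 0.2 rad of the world's x; its y axis points to the diner's left
- plate: small round steel plate, loose, 250 g, on the place mat, near its centre. 160 mm across the rim, 16 mm high, flat inside to a radius of 58 mm, floor 3 mm thick. Origin: centre of its underside, z up; at the start its x and y axes are parallel to the mat's
- bowl: small white ceramic bowl, upright on the black drying mat (4 mm thick): 66 mm across outside (constant to 1 mm over the upper 25 mm), 45 mm high, wall 4 mm, foot 44 mm across, about 150 g. Origin: centre of its underside, z up. Gripped from above across its outside
- lid: white ceramic lid of the bowl, lying knob up on the drying mat: disc 72 mm across, 4 mm thick; under it a plug 44 mm across, 5 mm deep, that fits loosely in the bowl's 58 mm mouth; on top a round knob 18 mm across, 22 mm tall; 31 mm high over all, about 70 g. Origin: centre of the plug's underside, z up. Seated, this origin is 40 mm above the bowl's
- tumbler: steel tumbler, open, upright on the drying mat: 62 mm across at the rim, 56 mm at the foot, 65 mm high, about 110 g. Origin: centre of its underside, z up. Gripped from above across its outside
- fork: fork with dark wooden handle, lying flat on the drying mat, 160 mm long, about 60 g. Origin: middle of its length, on the underside; x towards the tines, z up, within 0.35 rad of the world's x. Tines end at x = +80 mm, handle at x = -80 mm. Handle straight from x = -80 to +8 mm, 13 mm wide, 9 mm thick, underside at z = 0; centre of mass near x = -20 mm; head 23 mm wide
- spoon: wooden spoon, lying flat on the drying mat, its bowl open upwards, 160 mm long, about 40 g. Origin: middle of its length, on the underside; x towards the spoon's bowl, z up, within 0.35 rad of the world's x. Bowl round, 39 mm across, 12 mm high, tip at x = +80 mm; handle from x = -80 mm, 13 mm wide to x = -18, then 10 mm, its top 9 to 12 mm high; centre of mass near x = 0
- jar: bystander: glass jar with steel screw lid, 56 mm across, 85 mm high, standing on the drying mat among the things; not to be disturbed. Origin: centre of its underside
- brush: bystander: round wooden palm brush for dishes, bristles down, 54 mm across, 65 mm high, standing on the drying mat among the things; not to be disturbed. Origin: centre of its underside
Mind the look-alikes: they are no part of the job. What is shaped like the bowl but green or pink is not meant.

How it is judged:
By the outcome, as a careful person would: the job done as asked, in the order asked, and still so for the second after the job is handed in, with the robot touching nothing.
It also fails if it takes over 134 s, if anything falls off the work surface, if the arm or the gripper's body presses on something with over 40 N, if the wrist force passes 120 N, or if a joint passes its speed limit or range.

ROBOT

A 7-joint arm with a two-finger parallel gripper is mounted at the origin on the work surface. World frame = base frame: x ahead of the robot, y to its left, z up, the work surface at z = 0. Lengths are in m, angles in degrees, forces in N, time in s.
With the tool pointing down it reaches from about 0.425 to 0.875 m from the base axis. Payload 4.7 kg.
Tool frame: the origin (TCP) lies midway between the tips of the shut fingers; the grasp point (between the pads) lies 19 mm behind it; z points along the fingers, y is the line along which they close (so a half turn about z gives the same grasp; the last joint's range is limited). The gripper opens to 87 mm and grips with 3 to 60 N. Pads are 19 mm wide; open, the fingers measure 117 mm over their backs; the gripper's body (75 mm by 190 mm) begins 51 mm behind the grasp point.
Start: joints at [-67.374, 18.392, -4.016, 83.108, 1.295, 78.541, -3.26], TCP at [0.242, 0.603, 0.202] pointing down, gripper open.
Joint ranges: [-163.93, 163.93], [-17.29, 119.83], [-79.2, 71.16], [3.27, 140.29], [-89.18, 269.18], [5.43, 117.66], [-154.24, 154.24]. Speed limits (degrees/s): [147.25, 147.25, 180, 180, 180, 180, 180].

INTERFACE

Orientations are given as [roll, pitch, yaw] about the fixed x, y, z axes, in that order (R = Rz(yaw) Ry(pitch) Rx(roll)).
In Python, from cell import env gives the robot as it stands. The module is installed in compiled form; this text tells all that it offers.
- The arm moves only by the tool step_arm, never from a script. Its argument "rows" is a list of rows, each an object with "angular": the turn, a rotation vector about the tool's x, y, z in units of pi rad (1.0 is pi rad), a list of three; "slide": the shift along the tool's x, y, z in units of 500 mm (1.0 is 500 mm), a list of three; "jaw": the opening, from 0 (shut) to 1 (fully open). A call has 1 to 10 rows; each row shifts and turns the commanded pose from where the row before left it, along the tool's axes as they then stand; what a row does not reach is not made up. A row lasts 1/8 s, in which the tool goes at most 62.5 mm and 10.7 degrees, less where a joint would pass 70% of its speed; a pose out of reach is approached as far as the arm can. A call with a number of a shift or a turn outside -1 to 1 is refused whole. A call with a gripper value outside its range is refused whole. The fingers move at their own pace and stop on an object; "newtons" is the grip in N (left out, the last holds). Time passes only in rows, so rows that do not move let the fingers close. It gives the time, the measured TCP pose, the force, the opening and the grip force at its end, in the units of the state.
- env.get_obs(): the state, without advancing time (a new reading comes with each control period).
- env.read_camera(name): name is "scene" or "top"; returns the picture (384x512x3 uint8, red, green, blue); there is no depth.
- env.camera_info(name): a dict with "fx", "fy", "cx", "cy" (pixels), "R" (3x3) and "t" (3): a world point X has camera coordinates R X + t. Camera axes: x right, y down, z forward; pixel columns grow to the right and rows downward; lengths in m; the calibration is good to about 2 mm. A picture is of the moment at which its call begins. camera_info takes no time and is no camera call.
- env.sign_off(): hands the job in; it is judged then, once.
The state is a dict: "time_s": time; "qpos": joint angles; "joint_velocities": joint speeds; "effort": joint torques, N m; "tool_pos": TCP position; "tool_rot": TCP orientation; "force": force on the tool from outside, world axes, zero at the start; "wrist_torque": the same for the moment, N m; "grip_width": finger opening in m; "grasp_force": force on a finger pad.
Only numpy, scipy, OpenCV 4.12 (cv2) and the standard library are available. Lean on these libraries where they do the work, as an engineer would, in place of code of your own. Each camera call takes 0.05 s, during which the arm holds its last target. There are 200 camera calls.

## Working session

There is one attempt and no reset: what is moved stays moved. The work goes in short steps, Python scripts to look and compute and a tool call to move; the robot and the scene stay as the last step left them, time stands still between calls to the robot, and variables do not carry over. Pictures are saved under pics/ and viewed, at most 14 in all, crops included, and the job is handed in when it is done.

Besides the shell and the picture viewer there is one more tool, called as name([rows], argument=value, ...), one row to a line, values as JSON. step_arm: Moves the arm, as the interface text tells. Shifts and turns lie within -1 to 1; 1 stands for 500 mm of shift or pi rad of turn. Its arguments: {"type":"object","properties":{"rows":{"type":"array"},"newtons":{"type":"number"}},"required":["rows"]}

```bash
mkdir -p pics; python3 - <<'E'
from cell import env
import cv2
for n in("scene","top"):
    im=env.read_camera(n); cv2.imwrite(f"pics/{n}0.png",im[:,:,::-1]); cv2.imwrite(f"pics/{n}0b.png",cv2.resize(im[:,:,::-1],(800,600),interpolation=cv2.INTER_CUBIC))
    print(n,env.camera_info(n))
print(env.get_obs())
E
```

```text
scene {'fx': 482.08100705019154, 'fy': 482.08100705019154, 'cx': 257.33743051056587, 'cy': 187.20883035527493, 'R': array([[ 0.74331956,  0.66883178,  0.01183511],
       [ 0.53226447, -0.58064115, -0.61607661],
       [-0.40517967,  0.46424121, -0.78759732]]), 't': array([-0.31848736, -0.24780964,  1.53385823])}
top {'fx': 383.355796571547, 'fy': 383.355796571547, 'cx': 256.9636936023664, 'cy': 190.96667188728057, 'R': array([[-0.00628566, -0.99997062, -0.00438691],
       [-0.99749379,  0.00657915, -0.07044748],
       [ 0.07047427,  0.00393311, -0.99750584]]), 't': array([-0.04834943,  0.43052306,  1.29097458])}
{'time_s': 0.1, 'qpos': array([-67.37385888,  18.43573297,  -4.01759216,  83.16658311,
         1.29493991,  78.54103512,  -3.25929947]), 'joint_velocities': array([ 0.12990126, -0.09723859,  0.01122039, -0.19902899, -0.03195757,
        0.06876412,  0.01952672]), 'effort': array([ 2.97514425e-04, -4.92569125e+01, -4.05548662e-01, -3.13400674e+01,
       -6.42258092e-02,  3.94264364e-02,  6.52584913e-05]), 'tool_pos': array([0.24141392, 0.60294458, 0.20147241]), 'tool_rot': array([-1.79901885e+02,  4.67749117e-03,  1.58186072e+02]), 'force': array([-0.63703954, -0.58944005, -0.1274421 ]), 'wrist_torque': array([ 0.04020222, -0.03795407, -0.02831991]), 'grasp_force': 0.0, 'grip_width': 0.08673973463254696}
```

View pics/top0b.png

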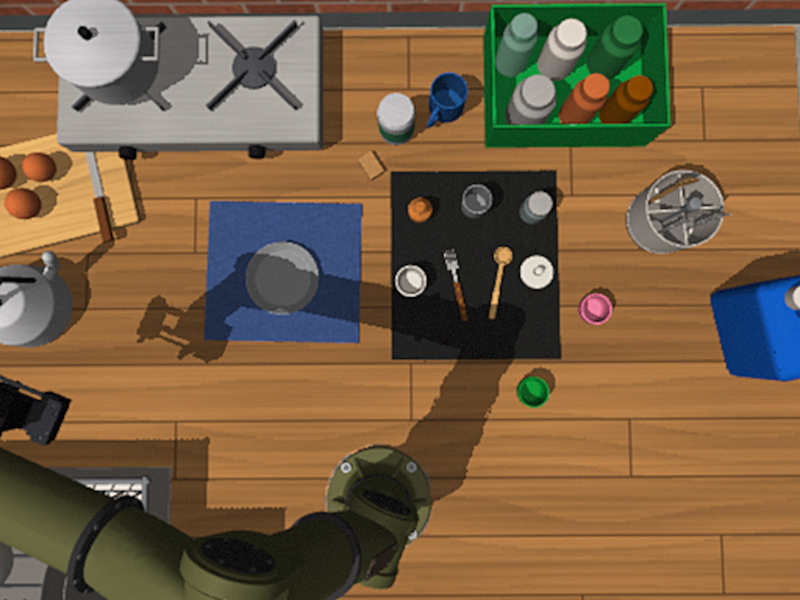

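View pics/scene0b.png

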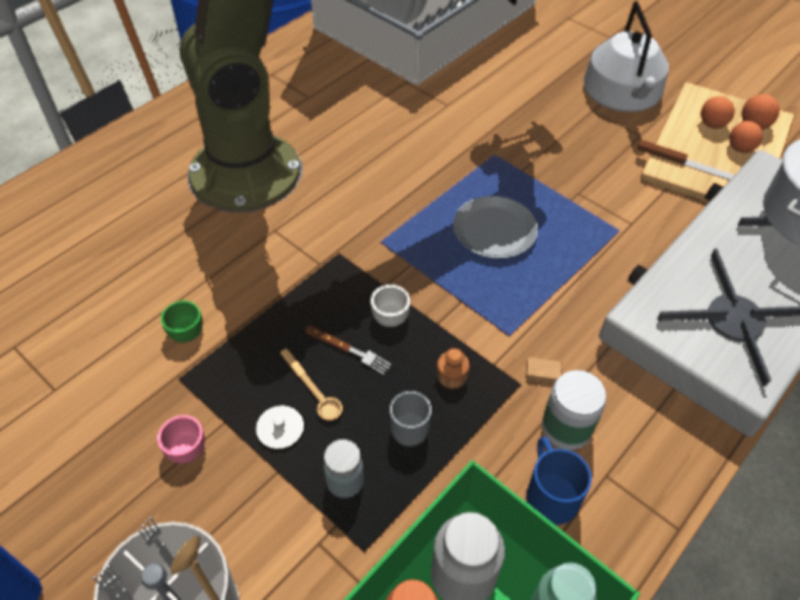

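The top view (800x600 scale) shows the mat at (283,272), plate (282,277), bowl (410,281), fork (455,285), spoon (500,283), lid (537,271), tumbler (477,200), brush (419,209) and jar (537,207). The scene view shows the same things unobstructed. The green and pink bowls stand off the mat.

```bash
cat > h.py <<'E'
import numpy as np, cv2
from cell import env
def cast(n,uv,z):
    c=env.camera_info(n); R=np.array(c["R"]); t=np.array(c["t"])
    uv=np.atleast_2d(np.asarray(uv,float))
    d=np.c_[(uv[:,0]-c["cx"])/c["fx"],(uv[:,1]-c["cy"])/c["fy"],np.ones(len(uv))]@R
    o=-R.T@t
    return (o+d*((z-o[2])/d[:,2])[:,None])[:,:2]
def proj(n,X):
    c=env.camera_info(n); p=np.atleast_2d(X)@np.array(c["R"]).T+np.array(c["t"])
    return np.c_[c["fx"]*p[:,0]/p[:,2]+c["cx"],c["fy"]*p[:,1]/p[:,2]+c["cy"]]
def blobs(mask,amin=20):
    cs,_=cv2.findContours(mask.astype(np.uint8),cv2.RETR_EXTERNAL,cv2.CHAIN_APPROX_NONE)
    return [c[:,0] for c in cs if cv2.contourArea(c)>amin]
def circ(p): # algebraic circle fit in the plane
    A=np.c_[2*p,np.ones(len(p))]; s=np.linalg.lstsq(A,(p**2).sum(1),rcond=None)[0]
    return s[:2],np.sqrt(s[2]+s[:2]@s[:2])
E
python3 - <<'E'
from h import *
np.set_printoptions(precision=4,suppress=True)
for n in("top","scene"):
    im=cv2.imread(f"pics/{n}0.png").astype(int); b,g,r=im[...,0],im[...,1],im[...,2]
    blue=(b>1.5*r)&(b>1.15*g)&(b>35)
    reg=np.zeros(blue.shape,np.uint8)
    q=proj(n,[[.62,.37,0],[.62,.0,0],[.28,.0,0],[.28,.37,0]]) 
    for c in blobs(blue,800):
        hull=cv2.convexHull(c.astype(np.int32)); 
        ap=cv2.approxPolyDP(hull,8,True)[:,0]; w=cast(n,ap,.004)
        print(n,"blue",w.tolist(),cv2.minAreaRect(cast(n,c,.004).astype(np.float32)))
    v=im.max(2)
    dark=cv2.morphologyEx((v<55).astype(np.uint8),cv2.MORPH_CLOSE,np.ones((3,3)))
    # black mat: from viewed corners
    poly=np.array([[391,172],[556,171],[560,357],[392,358]] if n=="top" else [[340,256],[520,384],[364,548],[182,380]])*.64
    m=np.zeros(v.shape,np.uint8); cv2.fillConvexPoly(m,poly.astype(np.int32),1); m=cv2.erode(m,np.ones((5,5)))
    obj=(v>60)&(m>0)
    for c in blobs(obj):
        rr=cv2.minAreaRect(cast(n,c,.012).astype(np.float32))
        print(n,"obj px",c.mean(0),"xy@12",np.array(rr[0]),"size",np.array(rr[1]),rr[2])
    cv2.imwrite(f"pics/{n}_m.png",obj*255)
t=cv2.imread("pics/top0.png")[100:240,120:370]; s=cv2.imread("pics/scene0.png")[95:355,110:400]
cv2.imwrite("pics/tc.png",cv2.resize(t,None,fx=3.2,fy=3.2,interpolation=cv2.INTER_CUBIC))
cv2.imwrite("pics/sc.png",cv2.resize(s,None,fx=2.3,fy=2.3,interpolation=cv2.INTER_CUBIC))
E
```

```text
top blue [[0.2550308241183978, -0.912368105287329], [0.2626564031045017, -0.767051119611492], [0.4332671036214422, -0.7302400795932079], [0.4767717757076111, -0.9240871749024833]] ((0.36670953035354614, -0.8224963545799255), (0.19128090143203735, 0.23054088652133942), 86.97471618652344)
top blue [[0.6499907232983511, 0.3720483976053184], [0.6404969178582851, 0.03783951049921171], [0.3389357086164055, 0.04513766776163176], [0.3478795153657593, 0.3808850404414626]] ((0.4942360520362854, 0.20968055725097656), (0.33710038661956787, 0.30638858675956726), 88.52609252929688)
top obj px [262.3684 179.2807] xy@12 [ 0.4714 -0.0703] size [0.0651 0.0688] 89.62081146240234
top obj px [342.9344 173.6721] xy@12 [ 0.4884 -0.3477] size [0.0718 0.0725] 88.8400650024414
top obj px [291.7087 180.4175] xy@12 [ 0.4613 -0.1718] size [0.1572 0.025 ] 13.301286697387695
top obj px [318.4752 179.495 ] xy@12 [ 0.4648 -0.2673] size [0.0389 0.1578] 84.42740631103516
top obj px [268.0909 134.0455] xy@12 [ 0.6273 -0.0922] size [0.0518 0.0559] 89.59732818603516
top obj px [342.5455 132.2   ] xy@12 [ 0.6316 -0.3466] 
[... 807 characters left out ...]
183594
scene obj px [178.6706 272.7294] xy@12 [ 0.4855 -0.3488] size [0.0748 0.0789] 46.60313415527344
scene obj px [262.1413 266.2609] xy@12 [ 0.6256 -0.2001] size [0.0667 0.0934] 42.38174057006836
scene obj px [199.6    247.2909] xy@12 [ 0.4629 -0.2696] size [0.0432 0.1604] 85.84539031982422
scene obj px [289.3881 235.1194] xy@12 [ 0.6157 -0.0848] size [0.0542 0.0791] 40.39384460449219
scene obj px [223.6161 222.9286] xy@12 [ 0.4616 -0.1699] size [0.1584 0.0294] 8.489714622497559
scene obj px [247.2273 197.2121] xy@12 [ 0.451  -0.0735] size [0.0848 0.0562] 0.414652019739151[ WARN:0@0.328] global loadsave.cpp:1063 imwrite_ Unsupported depth image for selected encoder is fallbacked to CV_8U.
```

View pics/tc.png

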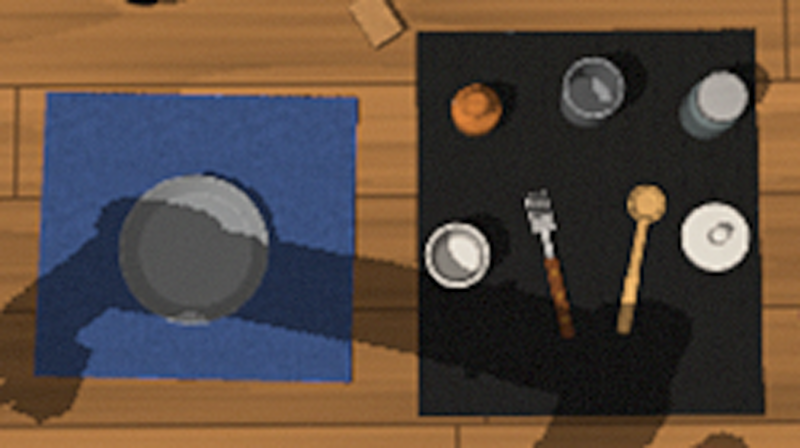

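View pics/sc.png

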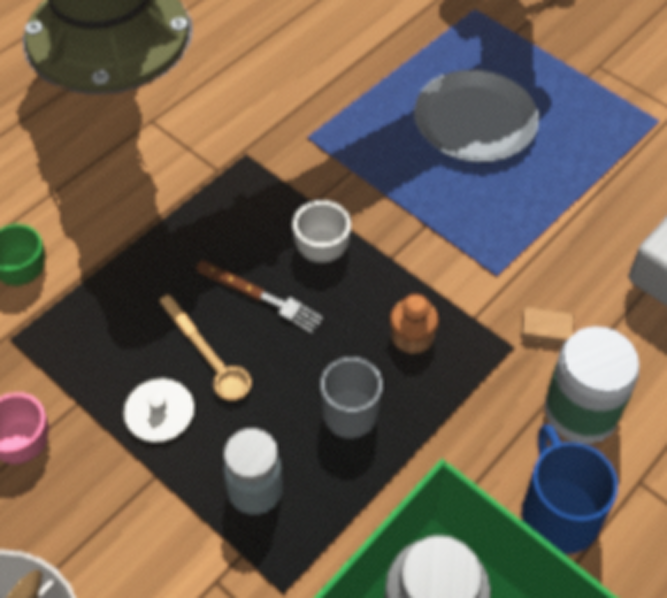

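The top crop shows clean outlines for everything, with part of the plate and the handle ends in the arm's shadow. The fork's tines lean to +y and the spoon's bowl to -y. Next I refine with subpixel fits.

```bash
cat > meas.py <<'E'
from h import *
from scipy.optimize import least_squares
S=6
def up(im): return cv2.resize(im.astype(np.float32),None,fx=S,fy=S,interpolation=cv2.INTER_CUBIC)
def unpx(c): return (c+.5)/S-.5
def fitcirc(n,c,z,r,far=True):
    o=-np.array(env.camera_info(n)["R"]).T@np.array(env.camera_info(n)["t"])
    p=cast(n,unpx(c),z); m=p.mean(0); d=m-o[:2]; d/=np.linalg.norm(d)
    if far:
        p=p[(p-m)@d>-.005]
    return least_squares(lambda q:np.hypot(*(p-q).T)-r,m,loss="soft_l1",f_scale=.001).x
def line(n,c,z):
    p=cast(n,unpx(c),z)
    return p
E
python3 - <<'E'
from meas import *
np.set_printoptions(precision=4,suppress=True)
for n in("top","scene"):
    im=up(cv2.imread(f"pics/{n}0.png"));b,g,r=im[...,0],im[...,1],im[...,2]; v=im.max(2)
    blue=((b>1.35*r)&(b>30)).astype(np.uint8)
    c=max([c for c in blobs(blue,800) if abs(cast(n,unpx(c.mean(0)),.004)[0]-[.49,.21]).max()<.1],key=len)
    rr=cv2.minAreaRect(cast(n,unpx(c),.004).astype(np.float32)); print(n,"MAT",rr)
    m=np.zeros(v.shape,np.uint8); cv2.fillPoly(m,[c.astype(np.int32)],1)
    hole=max(blobs((m==1)&(blue==0),100),key=len)
    print(n,"PLATE",fitcirc(n,hole,.020,.080,False),fitcirc(n,hole,.020,.080),circ(cast(n,unpx(hole),.02)))
    X={"bowl":([.47,-.07],.049,.033),"lid":([.488,-.348],.013,.036),"tumbler":([.64,-.21],.069,.031),"jar":([.63,-.34],.089,.028),"brush":([.62,-.09],.03,.027)}
    bl=blobs(v>62,700)
    for k,(xy,z,R) in X.items():
        u=proj(n,[*xy,z])[0]
        c=min(bl,key=lambda c:np.linalg.norm(unpx(c.mean(0))-u))
        print(n,k,fitcirc(n,c,z,R),circ(cast(n,unpx(c),z)))
    for k,xy in (("fork",[.46,-.171]),("spoon",[.464,-.268])):
        u=proj(n,[*xy,.01])[0]; c=min(bl,key=lambda c:np.linalg.norm(unpx(c.mean(0))-u))
        mk=np.zeros(v.shape,np.uint8); cv2.fillPoly(mk,[c.astype(np.int32)],1)
        yx=np.argwhere(mk)[:,::-1]; p=cast(n,unpx(yx),.012 if k=="fork" else .013)
        x0,x1=p[:,0].min(),p[:,0].max()
        for it in range(3):
            if it==0: d=np.array([1,0.])
            s=(p)@d; q=p[(s>s.min()+.008)&(s<s.min()+.085)]
            # central axis: mean of lateral per slice
            nrm=np.array([-d[1],d[0]]); si=q@d; la=q@nrm
            bins=np.round(si/.003); B=np.unique(bins); f=np.polyfit([si[bins==j].mean() for j in B],[(la[bins==j].max()+la[bins==j].min())/2 for j in B],1)
            a=np.arctan2(d[1],d[0])+np.arctan(f[0]); d=np.array([np.cos(a),np.sin(a)])
        nrm=np.array([-d[1],d[0]]);s=p@d; h=q@nrm; mid=(s.min()+s.max())/2
        print(n,k,"ang",np.degrees(a),"len",s.max()-s.min(),"centre",mid*d+np.median(h)*nrm)
E
```

```text
top MAT ((0.4937482476234436, 0.21001027524471283), (0.3387598991394043, 0.3080173134803772), 88.62336730957031)
top PLATE [0.4783 0.2103] [0.478  0.2101] (array([0.4783, 0.2103]), np.float64(0.07977183263117087))
top bowl [ 0.9652 -0.4728] (array([ 0.568 , -0.0735]), np.float64(0.8140022311647648))
top lid [ 0.983  -0.4846] (array([ 0.5746, -0.074 ]), np.float64(0.8370968252997266))
top tumbler [ 0.9553 -0.4662] (array([ 0.5644, -0.0732]), np.float64(0.8011719010897854))
top jar [ 0.9453 -0.4595] (array([ 0.5608, -0.073 ]), np.float64(0.7883415710148057))
top brush [ 0.9746 -0.479 ] (array([ 0.5715, -0.0738]), np.float64(0.826191044735994))
top fork ang -160.77215385145442 len 1.8270129682377483 centre [0.2548 0.5584]
top spoon ang -161.51543181169382 len 1.8098003862775989 centre [0.2585 0.5718]
scene MAT ((0.493119478225708, 0.20640459656715393), (0.33815765380859375, 0.30745410919189453), 88.70613861083984)
scene PLATE [0.4774 0.2073] [0.477 0.208] (array([0.4773, 0.2074]), np.float64(0.08026703244922784))
scene bowl [-0.0884  0.1804] (array([0.3229, 0.1903]), np.float64(0.7738463321022218))
scene lid [-0.1266  0.2103] (array([0.2991, 0.22  ]), np.float64(0.8014245437373517))
scene tumbler [-0.0673  0.1636] (array([0.3361, 0.1738]), np.float64(0.7585251034160387))
scene jar [-0.0464  0.1465] (array([0.3493, 0.1573]), np.float64(0.7432038747298555))
scene brush [-0.1099  0.1935] (array([0.3103, 0.2059]), np.float64(0.7884014993540955))
scene fork ang 7.76669662417503 len 2.0895610853842292 centre [0.1173 0.1263]
scene spoon ang 7.706629496297792 len 2.0879049019717844 centre [0.1184 0.1246]
```

step_arm([
  {"angular": [0, 0, -0.0404], "slide": [0, 0, 0], "jaw": 1},
  {"angular": [0, 0, -0.0404], "slide": [0, 0, 0], "jaw": 1},
  {"angular": [0, 0, -0.0404], "slide": [0, 0, 0], "jaw": 1},
  {"angular": [0, 0, 0], "slide": [-0.1, -0.07, 0], "jaw": 1},
  {"angular": [0, 0, 0], "slide": [-0.1, -0.07, 0], "jaw": 1},
  {"angular": [0, 0, 0], "slide": [-0.1, -0.07, 0], "jaw": 1},
  {"angular": [0, 0, 0], "slide": [-0.1, -0.07, 0], "jaw": 1},
  {"angular": [0, 0, 0], "slide": [0, -0.1, 0], "jaw": 1},
  {"angular": [0, 0, 0], "slide": [0, -0.1, 0], "jaw": 1},
  {"angular": [0, 0, 0], "slide": [0, -0.1, 0], "jaw": 1},
], newtons=15)

```text
time_s: 1.35
tool_pos: [0.4414, 0.3115, 0.2019]
tool_rot: [-180.0, -0.0, 180.0]
force: [-0.1, -0.8, 0.7]
grip_width: 0.0871
grasp_force: 0.0
```

```bash
cat > objs.py <<'E'
from meas import *
np.set_printoptions(precision=4,suppress=True)
X={"bowl":([.467,-.07],.049,.033),"lid":([.488,-.348],.013,.036),"tumbler":([.64,-.21],.069,.031),"jar":([.63,-.34],.089,.028)}
def blackmask(n):
    poly=np.array([[391,172],[556,171],[560,357],[392,358]] if n=="top" else [[340,256],[520,384],[364,548],[182,380]])*.64*S
    m=np.zeros((384*S,512*S),np.uint8); cv2.fillConvexPoly(m,poly.astype(np.int32),1); return cv2.erode(m,np.ones((3*S,3*S)))
def axis(n,mk,z,lo=.008,hi=.085):
    p=cast(n,unpx(np.argwhere(mk)[:,::-1]),z); d=np.array([1,0.])
    for it in range(4):
        s=p@d; q=p[(s>s.min()+lo)&(s<s.min()+hi)]; nrm=np.array([-d[1],d[0]]); si=q@d; la=q@nrm
        bins=np.round(si/.003); B=np.unique(bins)
        f=np.polyfit([si[bins==j].mean() for j in B],[(la[bins==j].max()+la[bins==j].min())/2 for j in B],1)
        a=np.arctan2(d[1],d[0])+np.arctan(f[0]); d=np.array([np.cos(a),np.sin(a)])
    nrm=np.array([-d[1],d[0]]); s=p@d; mid=(s.min()+s.max())/2
    return np.degrees(a),s.max()-s.min(),mid*d+np.median(q@nrm)*nrm
if __name__=="__main__":
  for n in("top","scene"):
    im=up(cv2.imread(f"pics/{n}0.png")); v=im.max(2)
    bl=blobs((v>62)&(blackmask(n)>0),700)
    for k,(xy,z,R) in X.items():
        u=proj(n,[*xy,z])[0]
        c=min(bl,key=lambda c:np.linalg.norm(unpx(c.mean(0))-u))
        print(n,k,fitcirc(n,c,z,R),circ(cast(n,unpx(c),z)))
    for k,xy in (("fork",[.46,-.171]),("spoon",[.464,-.268])):
        u=proj(n,[*xy,.01])[0]; c=min(bl,key=lambda c:np.linalg.norm(unpx(c.mean(0))-u))
        mk=np.zeros(v.shape,np.uint8); cv2.fillPoly(mk,[c.astype(np.int32)],1)
        print(n,k,axis(n,mk,.012))
E
python3 objs.py
```

```text
top bowl [ 0.4685 -0.0699] (array([ 0.4665, -0.0697]), np.float64(0.03458891180132757))
top lid [ 0.4889 -0.3476] (array([ 0.4879, -0.346 ]), np.float64(0.037531773602457345))
top tumbler [ 0.6385 -0.2117] (array([ 0.6345, -0.2092]), np.float64(0.03378131833112929))
top jar [ 0.6209 -0.3375] (array([ 0.6146, -0.331 ]), np.float64(0.03305812280574289))
top fork (np.float64(12.932922181688797), np.float64(0.1598482397185887), array([ 0.4609, -0.1706]))
top spoon (np.float64(-10.808414817316958), np.float64(0.16298865373822002), array([ 0.4654, -0.2608]))
scene bowl [ 0.468  -0.0895] (array([ 0.4721, -0.0883]), np.float64(0.0352246500967343))
scene lid [ 0.4831 -0.3473] (array([ 0.4865, -0.3491]), np.float64(0.0390723115268094))
scene tumbler [ 0.6347 -0.2129] (array([ 0.6432, -0.2231]), np.float64(0.03888890356489901))
scene jar [ 0.6223 -0.3435] (array([ 0.6339, -0.3531]), np.float64(0.03652970277676816))
scene fork (np.float64(13.855012093814246), np.float64(0.15867816851535588), array([ 0.4623, -0.1726]))
scene spoon (np.float64(-10.62658249680711), np.float64(0.16244160541652808), array([ 0.4633, -0.2643]))
```

step_arm([
  {"angular": [0, 0, 0], "slide": [-0.0066, -0.0956, 0], "jaw": 1},
  {"angular": [0, 0, 0], "slide": [-0.0066, -0.0956, 0], "jaw": 1},
  {"angular": [0, 0, 0], "slide": [-0.0066, -0.0956, 0], "jaw": 1},
  {"angular": [0, 0, 0], "slide": [-0.0066, -0.0956, 0], "jaw": 1},
  {"angular": [0, 0, 0], "slide": [-0.0066, -0.0956, 0], "jaw": 1},
  {"angular": [0, 0, 0], "slide": [-0.0066, -0.0956, 0], "jaw": 1},
  {"angular": [0, 0, 0], "slide": [-0.0066, -0.0956, 0], "jaw": 1},
  {"angular": [0, 0, 0], "slide": [-0.0066, -0.0956, 0], "jaw": 1},
  {"angular": [0, 0, 0], "slide": [0, 0, 0.08], "jaw": 1},
  {"angular": [0, 0, 0], "slide": [0, 0, 0.08], "jaw": 1},
])

```text
time_s: 2.6
tool_pos: [0.4681, -0.0697, 0.1217]
tool_rot: [180.0, 0.1, 179.9]
force: [0.5, 0.6, -1.3]
grip_width: 0.0872
grasp_force: 0.0
```

step_arm([
  {"angular": [0, 0, 0], "slide": [0, 0, 0.06], "jaw": 1},
  {"angular": [0, 0, 0], "slide": [0, 0, 0.06], "jaw": 1},
  {"angular": [0, 0, 0], "slide": [0, 0, 0.04], "jaw": 1},
  {"angular": [0, 0, 0], "slide": [0, 0, 0.028], "jaw": 1},
  {"angular": [0, 0, 0], "slide": [0, 0, 0], "jaw": 1},
  {"angular": [0, 0, 0], "slide": [0, 0, 0], "jaw": 0.6},
  {"angular": [0, 0, 0], "slide": [0, 0, 0], "jaw": 0.6},
  {"angular": [0, 0, 0], "slide": [0, 0, 0], "jaw": 0.6},
  {"angular": [0, 0, 0], "slide": [0, 0, 0], "jaw": 0.6},
], newtons=20)

```text
time_s: 3.72
tool_pos: [0.4689, -0.0695, 0.0293]
tool_rot: [-180.0, 0.1, 180.0]
force: [-0.8, -0.4, 4.4]
grip_width: 0.0561
grasp_force: 2.4
```

```bash
cat > snap.py <<'E'
import sys; from h import *
t,n,x0,y0,x1,y1=sys.argv[1],sys.argv[2],*map(int,sys.argv[3:7])
im=env.read_camera(n)[:,:,::-1]; cv2.imwrite(f"pics/{t}.png",im)
s=min(800/(x1-x0),600/(y1-y0)); cv2.imwrite(f"pics/{t}v.png",cv2.resize(np.ascontiguousarray(im[y0:y1,x0:x1]),None,fx=s,fy=s,interpolation=cv2.INTER_CUBIC))
o=env.get_obs(); print(o["tool_pos"],o["grip_width"],o["grasp_force"],o["force"])
E
python3 snap.py a1 scene 140 80 340 230
```

```text
[ 0.46894598 -0.06927701  0.02933622] 0.05499678824583163 2.7901905719772913 [-0.5971292  -1.06317519  5.57357783]
```

View pics/a1v.png

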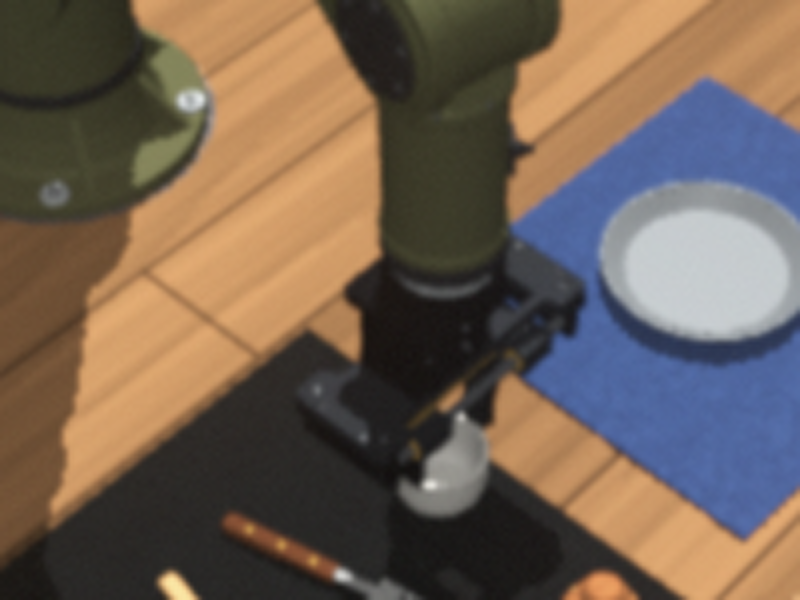

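```bash
python3 - <<'E'
from h import *
print(cast("scene",[[250,191.5]],.049),cast("top",[[120+458/3.2,100+255/3.2]],.049), cast("scene",[[140+447/4,80+450/4]],.049))
o=env.get_obs(); print(o["tool_pos"],o["tool_rot"],o["grip_width"],o["grasp_force"],o["qpos"])
E
python3 snap.py a2 top 200 100 340 205
```

```text
[[ 0.46578499 -0.07132087]] [[ 0.46526527 -0.07197646]] [[ 0.47143462 -0.07065385]]
[ 0.46894598 -0.06927701  0.02933622] [-1.79999698e+02  1.12857236e-01  1.79978256e+02] 0.05499678824583163 2.7901905719772913 [-20.14448723   6.54407913  26.74305927 119.52796715  -3.62390703
  54.56467178  98.523783  ]
[ 0.46893069 -0.06902187  0.02930712] 0.05389814686807486 2.84371069225017 [2.85978956e-03 7.24664330e-01 5.65154766e+00]
```

View pics/a2v.png

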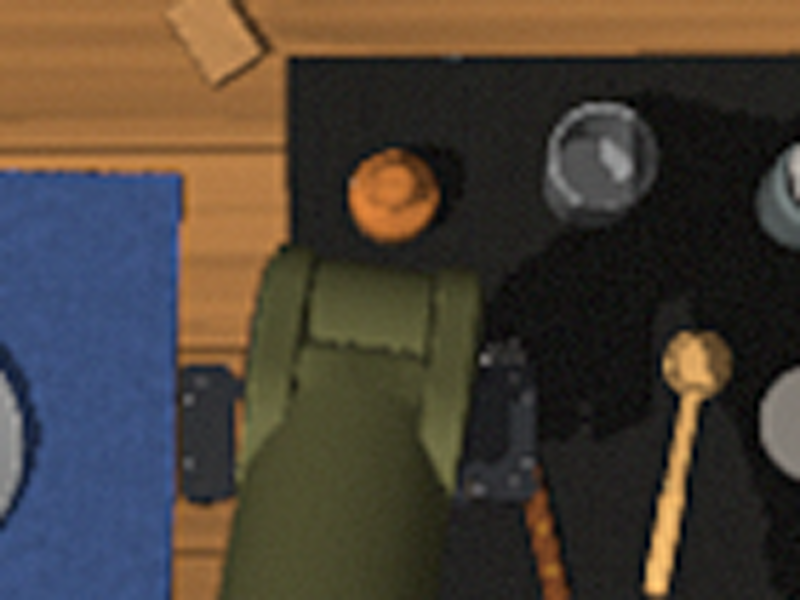

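The gripper sits squarely over the bowl, with one finger against each outer wall, at about (415,475) and (477,424) in the scene crop. The fingers are still drawing in, so I let them settle.

step_arm([
  {"angular": [0, 0, 0], "slide": [0, 0, 0], "jaw": 0.6},
  {"angular": [0, 0, 0], "slide": [0, 0, 0], "jaw": 0.6},
  {"angular": [0, 0, 0], "slide": [0, 0, 0], "jaw": 0.6},
])

```text
time_s: 4.2
tool_pos: [0.469, -0.0683, 0.0293]
tool_rot: [179.9, 0.1, -180.0]
force: [0.2, 0.7, 5.0]
grip_width: 0.0522
grasp_force: 2.9
```

```bash
python3 snap.py a3 scene 205 150 295 217
```

```text
[ 0.46900628 -0.06830673  0.02931219] 0.05183307408553721 2.8657045746945187 [-0.51835241  0.93688731  5.58828437]
```

View pics/a3v.png

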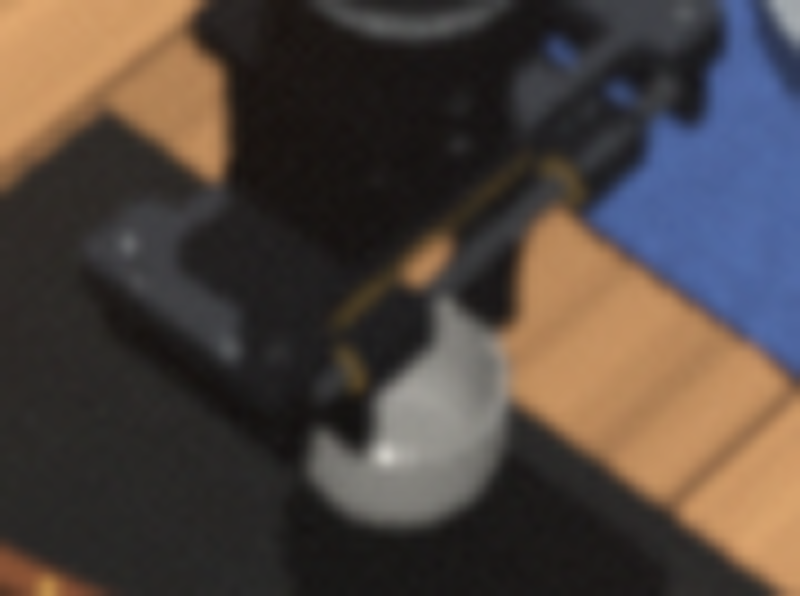

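step_arm([
  {"angular": [0, 0, 0], "slide": [0, 0, 0], "jaw": 0.75},
  {"angular": [0, 0, 0], "slide": [0, 0, 0], "jaw": 0.9},
  {"angular": [0, 0, 0], "slide": [0, 0, 0], "jaw": 1},
  {"angular": [0, 0, 0], "slide": [0, 0, 0], "jaw": 1},
  {"angular": [0, 0, 0], "slide": [0, 0, 0], "jaw": 1},
  {"angular": [0, 0, 0], "slide": [0, 0, -0.06], "jaw": 1},
  {"angular": [0, 0, 0], "slide": [0, 0, -0.08], "jaw": 1},
  {"angular": [0, 0, 0], "slide": [0, 0, -0.1], "jaw": 1},
])

```text
time_s: 5.25
tool_pos: [0.4669, -0.069, 0.1488]
tool_rot: [-180.0, -0.1, 180.0]
force: [1.2, 0.9, 0.9]
grip_width: 0.0868
grasp_force: 0.0
```

```bash
python3 snap.py a4 scene 190 120 310 210
```

```text
[ 0.47149299 -0.06948863  0.15599521] 0.08668445398485666 0.0 [ 3.47867084 -0.71458183  3.66770738]
```

View pics/a4v.png

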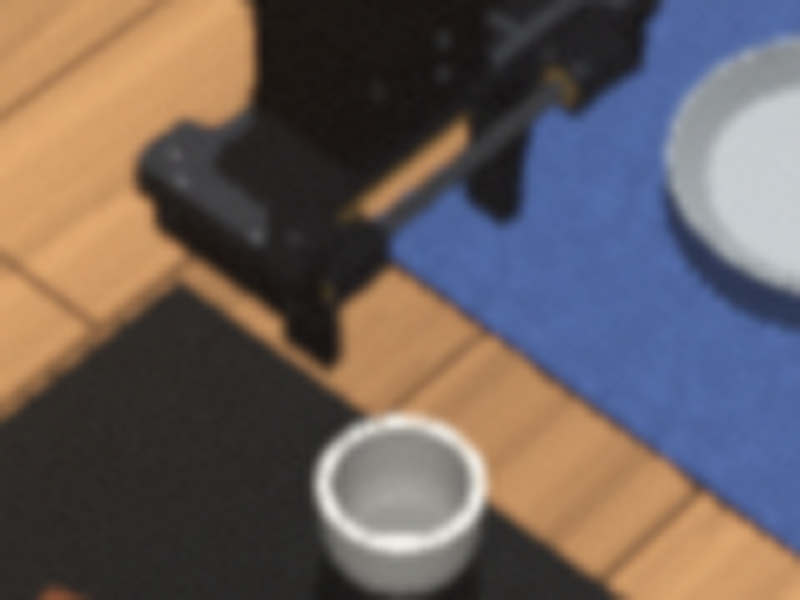

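```bash
python3 - <<'E'
from h import *
print("tips",cast("scene",np.array([[320,360],[500,220],[410,290]])/6.667+[190,120],.156), proj("scene",[.4715,-.0695,.156]))
print("rim",cast("scene",np.array([[400,483],[314,483],[487,483],[400,415],[400,548]])/6.667+[190,120],.049))
im=env.read_camera("top")[:,:,::-1]; cv2.imwrite("pics/a5.png",im)
from meas import *
v=up(im).max(2); c=[c for c in blobs(v[:, :]>90,700)]
o=env.get_obs(); print(o["tool_pos"],o["tool_rot"])
E
```

```text
tips [[ 0.46360184 -0.11205498]
 [ 0.46653255 -0.01621931]
 [ 0.4650406  -0.06500696]] [[252.20291997 165.85838743]]
rim [[ 0.46790593 -0.07364574]
 [ 0.44283479 -0.09661857]
 [ 0.49328894 -0.05038714]
 [ 0.44463784 -0.04826911]
 [ 0.4894448  -0.09713644]]
[ 0.47169031 -0.06938938  0.15365008] [179.95792161   0.55670529 179.98074776]
```

The scene crop shows the bowl upright at (400,483) and centred under the gripper. So it tipped because the grip was too high on the rim; I go lower and close gently.

step_arm([
  {"angular": [0, 0, 0], "slide": [0, -0.002, 0], "jaw": 1},
  {"angular": [0, 0, 0], "slide": [0, 0, 0.08], "jaw": 1},
  {"angular": [0, 0, 0], "slide": [0, 0, 0.08], "jaw": 1},
  {"angular": [0, 0, 0], "slide": [0, 0, 0.06], "jaw": 1},
  {"angular": [0, 0, 0], "slide": [0, 0, 0.042], "jaw": 1},
  {"angular": [0, 0, 0], "slide": [0, 0, 0], "jaw": 0.85},
  {"angular": [0, 0, 0], "slide": [0, 0, 0], "jaw": 0.75},
  {"angular": [0, 0, 0], "slide": [0, 0, 0], "jaw": 0.7},
  {"angular": [0, 0, 0], "slide": [0, 0, 0], "jaw": 0.7},
], newtons=20)

```text
time_s: 6.48
tool_pos: [0.4687, -0.0702, 0.0183]
tool_rot: [180.0, 0.1, 180.0]
force: [-0.2, 0.0, 0.5]
grip_width: 0.065
grasp_force: 20.0
```

step_arm([
  {"angular": [0, 0, 0], "slide": [0, 0, -0.02], "jaw": 0.7},
  {"angular": [0, 0, 0], "slide": [0, 0, -0.06], "jaw": 0.7},
  {"angular": [0, 0, 0], "slide": [0, 0, -0.07], "jaw": 0.7},
  {"angular": [0, 0, 0], "slide": [-0.002, 0.04, 0], "jaw": 0.7},
  {"angular": [0, 0, 0], "slide": [-0.0046, 0.1, 0], "jaw": 0.7},
  {"angular": [0, 0, 0], "slide": [-0.0046, 0.12, 0], "jaw": 0.7},
  {"angular": [0, 0, 0], "slide": [-0.0046, 0.12, 0], "jaw": 0.7},
  {"angular": [0, 0, 0], "slide": [-0.0046, 0.1, 0], "jaw": 0.7},
  {"angular": [0, 0, 0], "slide": [0, 0.06, 0], "jaw": 0.7},
  {"angular": [0, 0, 0], "slide": [0, 0.018, 0], "jaw": 0.7},
])

```text
time_s: 7.72
tool_pos: [0.4777, 0.2113, 0.0929]
tool_rot: [180.0, 0.0, -179.8]
force: [0.1, -0.7, -1.8]
grip_width: 0.0646
grasp_force: 20.0
```

step_arm([
  {"angular": [0, 0, 0], "slide": [0, 0, 0.05], "jaw": 0.7},
  {"angular": [0, 0, 0], "slide": [0, 0, 0.04], "jaw": 0.7},
  {"angular": [0, 0, 0], "slide": [0, 0, 0.03], "jaw": 0.7},
  {"angular": [0, 0, 0], "slide": [0, 0, 0.01], "jaw": 0.7},
  {"angular": [0, 0, 0], "slide": [0, 0, 0], "jaw": 0.7},
])

```text
time_s: 8.35
tool_pos: [0.4784, 0.2087, 0.0276]
tool_rot: [-180.0, 0.0, 180.0]
force: [1.5, 0.3, -1.7]
grip_width: 0.0647
grasp_force: 20.0
```

step_arm([
  {"angular": [0, 0, 0], "slide": [0, 0, 0.008], "jaw": 0.7},
  {"angular": [0, 0, 0], "slide": [0, 0, 0.005], "jaw": 0.7},
  {"angular": [0, 0, 0], "slide": [0, 0, 0], "jaw": 0.7},
  {"angular": [0, 0, 0], "slide": [0, 0, 0], "jaw": 0.8},
  {"angular": [0, 0, 0], "slide": [0, 0, 0], "jaw": 0.85},
  {"angular": [0, 0, 0], "slide": [0, 0, 0], "jaw": 0.85},
  {"angular": [0, 0, 0], "slide": [0, 0, -0.04], "jaw": 0.85},
  {"angular": [0, 0, 0], "slide": [0, 0, -0.08], "jaw": 0.85},
  {"angular": [0, 0, 0], "slide": [0, -0.06, -0.08], "jaw": 0.85},
  {"angular": [0, 0, 0], "slide": [0, -0.12, 0], "jaw": 0.85},
])

```text
time_s: 9.6
tool_pos: [0.4809, 0.1213, 0.1247]
tool_rot: [179.8, 0.4, -179.7]
force: [-0.4, -0.8, -1.3]
grip_width: 0.074
grasp_force: 0.0
```

step_arm([
  {"angular": [0, 0, 0], "slide": [0, -0.12, 0], "jaw": 0.8},
  {"angular": [0, 0, 0], "slide": [0, -0.12, 0], "jaw": 0.7},
  {"angular": [0, 0, 0], "slide": [0, -0.12, 0], "jaw": 0.6},
  {"angular": [0, 0, 0], "slide": [0, -0.12, 0], "jaw": 0.5},
  {"angular": [0, 0, 0], "slide": [0, 0, 0], "jaw": 0.5},
])

```text
time_s: 10.22
tool_pos: [0.4775, -0.1267, 0.1214]
tool_rot: [-179.9, 0.1, 179.5]
force: [1.0, 0.4, 0.0]
grip_width: 0.0457
grasp_force: 0.0
```

```bash
python3 snap.py b1 scene 150 70 410 265; cp pics/b1v.png pics/b1sv.png; python3 snap.py b2 top 120 100 370 240
```

```text
[ 0.47785089 -0.12320428  0.12113003] 0.04462480231073231 0.0 [ 0.72700242  0.86196612 -0.1156651 ]
[ 0.47811763 -0.12108092  0.1209535 ] 0.04404817985151287 0.0 [ 0.12704181  0.58834015 -0.16031043]
```

View pics/b1sv.png

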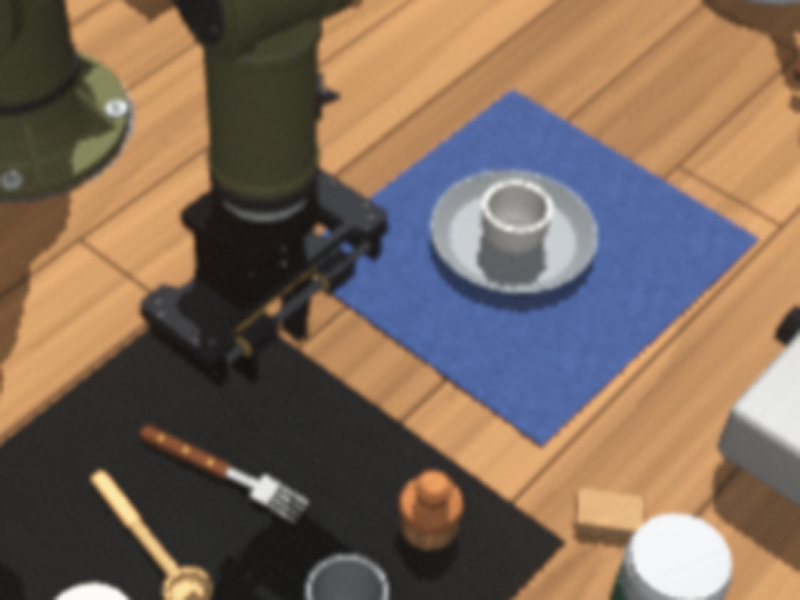

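The scene crop shows the bowl upright on the plate, with its rim at (517,215) and the plate at (513,232).

```bash
cat > rect.py <<'E'
from meas import *
def rectify(n,im,xy,z,half=.11,s=4000):
    # plan view at height z: rows -> +x, cols -> +y
    N=int(2*half*s); w=np.array([[-half,-half],[half,-half],[half,half],[-half,half]])+xy
    px=proj(n,np.c_[w,np.full(4,z)]).astype(np.float32)
    d=np.array([[0,0],[0,N],[N,N],[N,0]],np.float32)
    return cv2.warpPerspective(im,cv2.getPerspectiveTransform(px,d),(N,N),flags=cv2.INTER_CUBIC),lambda u,v:(xy[0]-half+v/s,xy[1]-half+u/s)
def circles(n,im,xy,z,r,half=.09,s=2000):
    q,f=rectify(n,im,np.array(xy),z,half,s); g=cv2.GaussianBlur(cv2.cvtColor(q,cv2.COLOR_BGR2GRAY),(0,0),2)
    h=cv2.HoughCircles(g,cv2.HOUGH_GRADIENT,1,20,param1=60,param2=12,minRadius=int((r-.002)*s),maxRadius=int((r+.002)*s))
    return [] if h is None else [(*np.round(f(c[0],c[1]),4),round(float(c[2])/s,4)) for c in h[0][:3]]
E
python3 - <<'E'
from rect import *
np.set_printoptions(precision=4,suppress=True)
for n,f in(("scene","b1"),("top","b2")):
    im=cv2.imread(f"pics/{f}.png")
    print(n,"bowl",circles(n,im,[.478,.209],.052,.033),"plate",circles(n,im,[.478,.209],.020,.080,.12))
    I=up(im);b,r=I[...,0],I[...,2]; blue=((b>1.35*r)&(b>30)).astype(np.uint8)
    c=max([c for c in blobs(blue,800) if abs(cast(n,unpx(c.mean(0)),.004)[0]-[.49,.21]).max()<.1],key=len)
    rr=cv2.minAreaRect(cast(n,unpx(c),.004).astype(np.float32)); print(n,"MAT",rr)
    m=np.zeros(b.shape,np.uint8); cv2.fillPoly(m,[c.astype(np.int32)],1)
    hole=max(blobs((m==1)&(blue==0),100),key=len); print(n,"PLATE",fitcirc(n,hole,.020,.080),circ(cast(n,unpx(hole),.02)))
    print(n,"lid",circles(n,im,[.487,-.347],.013,.036),"tumb",circles(n,im,[.637,-.212],.069,.031))
E
```

```text
scene bowl [(np.float64(0.4753), np.float64(0.2072), 0.0347)] plate [(np.float64(0.4762), np.float64(0.2072), 0.08)]
scene MAT ((0.493232786655426, 0.20647986233234406), (0.3382628858089447, 0.3066490888595581), 88.51832580566406)
scene PLATE [0.4763 0.2072] (array([0.4768, 0.2066]), np.float64(0.08044102506183955))
scene lid [(np.float64(0.4867), np.float64(-0.3497), 0.0372)] tumb [(np.float64(0.6362), np.float64(-0.2147), 0.0316)]
top bowl [(np.float64(0.4783), np.float64(0.2103), 0.0335)] plate [(np.float64(0.4767), np.float64(0.2112), 0.0811)]
top MAT ((0.4940415322780609, 0.2100204974412918), (0.3389354944229126, 0.30773216485977173), 88.57106018066406)
top PLATE [0.4779 0.2099] (array([0.478 , 0.2099]), np.float64(0.07995196421415192))
top lid [(np.float64(0.4878), np.float64(-0.3457), 0.0362)] tumb [(np.float64(0.6367), np.float64(-0.2112), 0.0322), (np.float64(0.6683), np.float64(-0.2388), 0.0322)]
```

step_arm([
  {"angular": [0, 0, 0], "slide": [-0.0044, -0.1, 0], "jaw": 0.45},
  {"angular": [0, 0, 0], "slide": [-0.0044, -0.12, 0], "jaw": 0.45},
  {"angular": [0, 0, 0], "slide": [-0.0044, -0.12, 0], "jaw": 0.45},
  {"angular": [0, 0, 0], "slide": [-0.0044, -0.08, 0], "jaw": 0.45},
  {"angular": [0, 0, 0], "slide": [0, -0.033, 0], "jaw": 0.45},
  {"angular": [0, 0, 0], "slide": [0, 0, 0.08], "jaw": 0.45},
  {"angular": [0, 0, 0], "slide": [0, 0, 0.07], "jaw": 0.45},
  {"angular": [0, 0, 0], "slide": [0, 0, 0.04], "jaw": 0.45},
  {"angular": [0, 0, 0], "slide": [0, 0, 0.016], "jaw": 0.45},
  {"angular": [0, 0, 0], "slide": [0, 0, 0], "jaw": 0.45},
])

```text
time_s: 11.58
tool_pos: [0.4876, -0.347, 0.0183]
tool_rot: [180.0, 0.0, -180.0]
force: [0.9, -0.3, -0.2]
grip_width: 0.0393
grasp_force: 0.0
```

step_arm([
  {"angular": [0, 0, 0], "slide": [0, 0, 0], "jaw": 0.3},
  {"angular": [0, 0, 0], "slide": [0, 0, 0], "jaw": 0.2},
  {"angular": [0, 0, 0], "slide": [0, 0, 0], "jaw": 0.15},
  {"angular": [0, 0, 0], "slide": [0, 0, 0], "jaw": 0.15},
  {"angular": [0, 0, 0], "slide": [0, 0, 0], "jaw": 0.15},
], newtons=15)

```text
time_s: 12.2
tool_pos: [0.487, -0.3475, 0.018]
tool_rot: [180.0, 0.0, 180.0]
force: [-0.3, -0.3, -0.5]
grip_width: 0.0135
grasp_force: 0.0
```

```bash
python3 snap.py c1 scene 125 200 245 290
```

```text
[ 0.48698532 -0.34743953  0.01793944] 0.013426926321449153 0.0 [ 0.29127853 -0.04139807  0.04963446]
```

View pics/c1v.png

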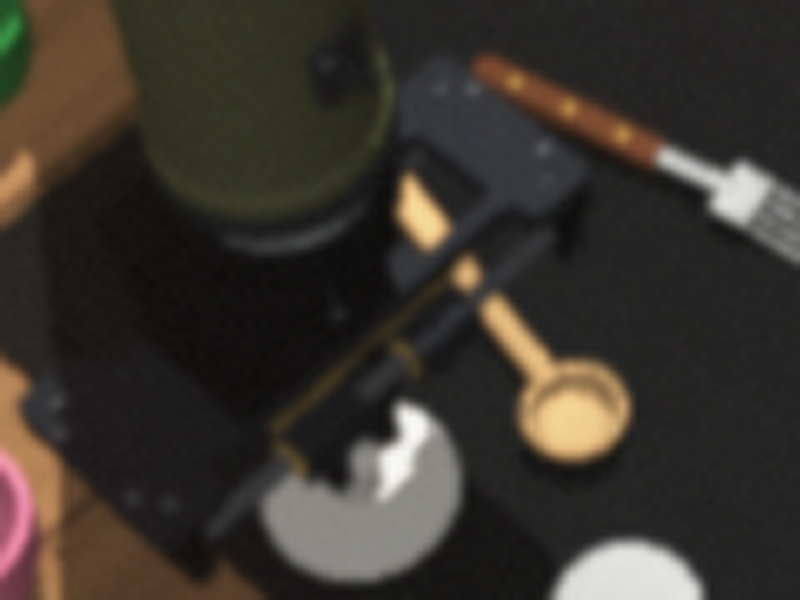

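The crop shows the fingertips either side of the knob at (365,465), but only near its top. The tips sit higher than the reported TCP suggests, so I open, go lower and watch the force.

step_arm([
  {"angular": [0, 0, 0], "slide": [0, 0, 0], "jaw": 0.4},
  {"angular": [0, 0, 0], "slide": [0, 0, 0], "jaw": 0.4},
  {"angular": [0, 0, 0], "slide": [0, 0, 0], "jaw": 0.4},
  {"angular": [0, 0, 0], "slide": [0, 0, 0.008], "jaw": 0.4},
  {"angular": [0, 0, 0], "slide": [0, 0, 0.008], "jaw": 0.4},
  {"angular": [0, 0, 0], "slide": [0, 0, 0], "jaw": 0.4},
])

```text
time_s: 13.0
tool_pos: [0.4866, -0.3472, 0.0093]
tool_rot: [180.0, -0.1, 180.0]
force: [0.2, 0.8, 0.3]
grip_width: 0.0345
grasp_force: 0.0
```

step_arm([
  {"angular": [0, 0, 0], "slide": [0, 0, 0], "jaw": 0.25},
  {"angular": [0, 0, 0], "slide": [0, 0, 0], "jaw": 0.15},
  {"angular": [0, 0, 0], "slide": [0, 0, 0], "jaw": 0.15},
  {"angular": [0, 0, 0], "slide": [0, 0, 0], "jaw": 0.15},
  {"angular": [0, 0, 0], "slide": [0, 0, 0], "jaw": 0.15},
])

```text
time_s: 13.62
tool_pos: [0.4871, -0.3475, 0.0101]
tool_rot: [-180.0, 0.0, -180.0]
force: [-0.2, -1.0, 0.1]
grip_width: 0.016
grasp_force: 15.0
```

step_arm([
  {"angular": [0, 0, 0], "slide": [0, 0, -0.02], "jaw": 0.15},
  {"angular": [0, 0, 0], "slide": [0, 0, -0.05], "jaw": 0.15},
  {"angular": [0, 0, 0], "slide": [0, 0, -0.08], "jaw": 0.15},
  {"angular": [0, 0, 0], "slide": [0, 0, -0.07], "jaw": 0.15},
  {"angular": [0, 0, 0], "slide": [0, 0, 0], "jaw": 0.15},
], newtons=25)

```text
time_s: 14.25
tool_pos: [0.4888, -0.349, 0.1236]
tool_rot: [-179.8, 0.3, 180.0]
force: [-0.3, -0.3, -1.2]
grip_width: 0.0156
grasp_force: 25.0
```

step_arm([
  {"angular": [0, 0, 0], "slide": [0.002, 0.05, 0], "jaw": 0.15},
  {"angular": [0, 0, 0], "slide": [0.002, 0.09, 0], "jaw": 0.15},
  {"angular": [0, 0, 0], "slide": [0.002, 0.11, 0], "jaw": 0.15},
  {"angular": [0, 0, 0], "slide": [0.002, 0.11, 0], "jaw": 0.15},
  {"angular": [0, 0, 0], "slide": [0.002, 0.11, 0], "jaw": 0.15},
  {"angular": [0, 0, 0], "slide": [0.002, 0.11, 0], "jaw": 0.15},
  {"angular": [0, 0, 0], "slide": [0.002, 0.11, 0], "jaw": 0.15},
  {"angular": [0, 0, 0], "slide": [0.002, 0.11, 0], "jaw": 0.15},
  {"angular": [0, 0, 0], "slide": [0.002, 0.11, 0], "jaw": 0.15},
  {"angular": [0, 0, 0], "slide": [0.002, 0.11, 0], "jaw": 0.15},
])

```text
time_s: 15.5
tool_pos: [0.4761, 0.164, 0.1192]
tool_rot: [-180.0, -0.1, 180.0]
force: [0.9, 0.1, -0.4]
grip_width: 0.0154
grasp_force: 25.0
```

step_arm([
  {"angular": [0, 0, 0], "slide": [0, 0.07, 0], "jaw": 0.15},
  {"angular": [0, 0, 0], "slide": [0, 0.022, 0], "jaw": 0.15},
  {"angular": [0, 0, 0], "slide": [0, 0, 0], "jaw": 0.15},
  {"angular": [0, 0, 0], "slide": [0, 0, 0.04], "jaw": 0.15},
  {"angular": [0, 0, 0], "slide": [0, 0, 0.04], "jaw": 0.15},
  {"angular": [0, 0, 0], "slide": [0, 0, 0], "jaw": 0.15},
  {"angular": [0, 0, 0], "slide": [0, 0, 0], "jaw": 0.15},
])

```text
time_s: 16.38
tool_pos: [0.4777, 0.2074, 0.0806]
tool_rot: [180.0, 0.0, 179.9]
force: [-0.2, -0.2, -0.2]
grip_width: 0.0155
grasp_force: 25.0
```

```bash
python3 snap.py d1 scene 260 90 380 180
```

```text
[0.47787639 0.20792694 0.08096268] 0.015450471220793315 24.999835691414773 [-0.06842814 -0.21742101 -0.73108768]
```

View pics/d1v.png

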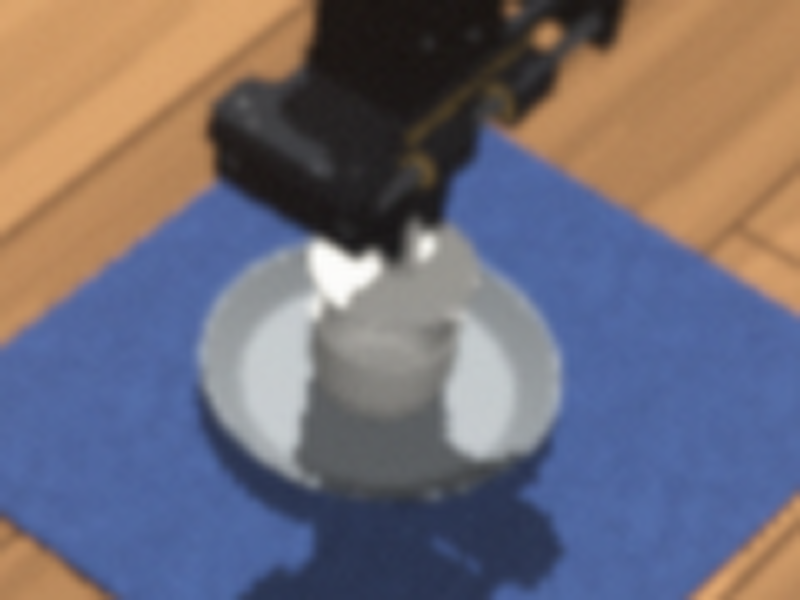

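```bash
python3 - <<'E'
from h import *
for z in(.080,.084):
  for a in range(0,360,45):
    p=proj("scene",[.4778+.036*np.cos(np.radians(a)),.208+.036*np.sin(np.radians(a)),z])[0]; print(z,a,np.round((p-[260,90])*6.667))
E
```

```text
0.08 0 [463. 307.]
0.08 45 [479. 263.]
0.08 90 [446. 222.]
0.08 135 [385. 206.]
0.08 180 [329. 225.]
0.08 225 [312. 268.]
0.08 270 [344. 310.]
0.08 315 [407. 327.]
0.084 0 [465. 300.]
0.084 45 [481. 256.]
0.084 90 [448. 215.]
0.084 135 [386. 200.]
0.084 180 [330. 218.]
0.084 225 [313. 261.]
0.084 270 [345. 304.]
0.084 315 [408. 320.]
```

The lid's outline (308–480, bottom edge about 320) matches a level disc centred over the bowl. I lower it.

step_arm([
  {"angular": [0, 0, 0], "slide": [0.001, 0.001, 0.02], "jaw": 0.15},
  {"angular": [0, 0, 0], "slide": [0, 0, 0.02], "jaw": 0.15},
  {"angular": [0, 0, 0], "slide": [0, 0, 0.01], "jaw": 0.15},
  {"angular": [0, 0, 0], "slide": [0, 0, 0.004], "jaw": 0.15},
  {"angular": [0, 0, 0], "slide": [0, 0, 0.002], "jaw": 0.15},
  {"angular": [0, 0, 0], "slide": [0, 0, 0], "jaw": 0.15},
])

```text
time_s: 17.18
tool_pos: [0.477, 0.2092, 0.0532]
tool_rot: [180.0, 0.0, 180.0]
force: [-3.1, -1.4, 6.7]
grip_width: 0.0154
grasp_force: 25.0
```

step_arm([
  {"angular": [0, 0, 0], "slide": [0, 0, 0], "jaw": 0.3},
  {"angular": [0, 0, 0], "slide": [0, 0, 0], "jaw": 0.4},
  {"angular": [0, 0, 0], "slide": [0, 0, 0], "jaw": 0.4},
  {"angular": [0, 0, 0], "slide": [0, 0, -0.05], "jaw": 0.4},
  {"angular": [0, 0, 0], "slide": [0, 0, -0.07], "jaw": 0.4},
  {"angular": [0, 0, 0], "slide": [0.01, -0.1, 0], "jaw": 0.4},
  {"angular": [0, 0, 0], "slide": [0.01, -0.11, 0], "jaw": 0.4},
  {"angular": [0, 0, 0], "slide": [0.01, -0.11, 0], "jaw": 0.4},
  {"angular": [0, 0, 0], "slide": [0.01, -0.11, 0], "jaw": 0.4},
  {"angular": [0, 0, 0], "slide": [0.01, -0.11, 0], "jaw": 0.4},
])

```text
time_s: 18.42
tool_pos: [0.4513, -0.0626, 0.1121]
tool_rot: [180.0, 0.1, -180.0]
force: [0.4, 1.3, 0.4]
grip_width: 0.0348
grasp_force: 0.0
```

step_arm([
  {"angular": [0, 0, 0], "slide": [0.01, -0.11, 0], "jaw": 0.4},
  {"angular": [0, 0, 0], "slide": [0.01, -0.12, 0], "jaw": 0.4},
  {"angular": [0, 0, -0.0372], "slide": [0, 0, 0], "jaw": 0.4},
  {"angular": [0, 0, -0.0372], "slide": [0, 0, 0], "jaw": 0.4},
  {"angular": [0, 0, 0], "slide": [0, 0, 0.06], "jaw": 0.4},
  {"angular": [0, 0, 0], "slide": [0, 0, 0], "jaw": 0.4},
  {"angular": [0, 0, 0], "slide": [0, 0, 0], "jaw": 0.4},
])

```text
time_s: 19.3
tool_pos: [0.4418, -0.1761, 0.0825]
tool_rot: [-180.0, 0.0, -166.6]
force: [0.9, 0.5, 0.0]
grip_width: 0.035
grasp_force: 0.0
```

```bash
python3 - <<'E'
from rect import *
import objs
for n in("scene","top"):
    im=env.read_camera(n)[:,:,::-1].copy(); cv2.imwrite(f"pics/e_{n}.png",im)
    print(n,"lid",circles(n,im,[.477,.209],.056,.036),"plate",circles(n,im,[.477,.209],.02,.08,.12))
o=env.get_obs(); print(o["tool_pos"],o["tool_rot"])
E
```

```text
scene lid [(np.float64(0.4752), np.float64(0.2072), 0.0372), (np.float64(0.5543), np.float64(0.2028), 0.0358)] plate [(np.float64(0.4757), np.float64(0.2067), 0.0804)]
top lid [(np.float64(0.4767), np.float64(0.2098), 0.036)] plate [(np.float64(0.4773), np.float64(0.2107), 0.0805)]
[ 0.4423 -0.1762  0.0829] [-179.967     0.0903 -166.6073]
```

step_arm([
  {"angular": [0, 0, 0], "slide": [0, 0, 0.06], "jaw": 0.4},
  {"angular": [0, 0, 0], "slide": [0, 0, 0.06], "jaw": 0.4},
  {"angular": [0, 0, 0], "slide": [0, 0, 0.026], "jaw": 0.4},
  {"angular": [0, 0, 0], "slide": [0, 0, 0.01], "jaw": 0.4},
  {"angular": [0, 0, 0], "slide": [0, 0, 0.006], "jaw": 0.4},
  {"angular": [0, 0, 0], "slide": [0, 0, 0], "jaw": 0.4},
])

```text
time_s: 20.15
tool_pos: [0.4421, -0.1761, 0.0016]
tool_rot: [-180.0, 0.1, -166.6]
force: [-0.2, -0.4, -1.0]
grip_width: 0.0347
grasp_force: 0.0
```

step_arm([
  {"angular": [0, 0, 0], "slide": [0, 0, 0.006], "jaw": 0.4},
  {"angular": [0, 0, 0], "slide": [0, 0, 0], "jaw": 0.4},
])

```text
time_s: 20.4
tool_pos: [0.4415, -0.1759, -0.002]
tool_rot: [180.0, 0.0, -166.6]
force: [-0.1, -1.0, -0.2]
grip_width: 0.0345
grasp_force: 0.0
```

step_arm([
  {"angular": [0, 0, 0], "slide": [0, 0, 0.004], "jaw": 0.4},
  {"angular": [0, 0, 0], "slide": [0, 0, 0], "jaw": 0.4},
])

```text
time_s: 20.65
tool_pos: [0.4414, -0.1759, -0.0042]
tool_rot: [180.0, -0.0, -166.6]
force: [-0.0, -0.0, 0.8]
grip_width: 0.0347
grasp_force: 0.0
```

step_arm([
  {"angular": [0, 0, 0], "slide": [0, 0, 0.004], "jaw": 0.4},
  {"angular": [0, 0, 0], "slide": [0, 0, 0], "jaw": 0.4},
])

```text
time_s: 20.9
tool_pos: [0.4414, -0.1759, -0.0062]
tool_rot: [180.0, -0.0, -166.6]
force: [0.6, 0.5, 0.2]
grip_width: 0.035
grasp_force: 0.0
```

step_arm([
  {"angular": [0, 0, 0], "slide": [0, 0, 0.004], "jaw": 0.4},
  {"angular": [0, 0, 0], "slide": [0, 0, 0], "jaw": 0.4},
])

```text
time_s: 21.15
tool_pos: [0.4414, -0.1759, -0.0082]
tool_rot: [180.0, -0.0, -166.6]
force: [0.2, 0.4, 0.5]
grip_width: 0.0349
grasp_force: 0.0
```

step_arm([
  {"angular": [0, 0, 0], "slide": [0, 0, 0.004], "jaw": 0.4},
  {"angular": [0, 0, 0], "slide": [0, 0, 0], "jaw": 0.4},
])

```text
time_s: 21.4
tool_pos: [0.4414, -0.1759, -0.0102]
tool_rot: [180.0, -0.0, -166.6]
force: [-0.7, 0.1, -0.6]
grip_width: 0.0349
grasp_force: 0.0
```

step_arm([
  {"angular": [0, 0, 0], "slide": [0, 0, 0], "jaw": 0.2},
  {"angular": [0, 0, 0], "slide": [0, 0, 0], "jaw": 0.08},
  {"angular": [0, 0, 0], "slide": [0, 0, 0], "jaw": 0.08},
  {"angular": [0, 0, 0], "slide": [0, 0, 0], "jaw": 0.08},
  {"angular": [0, 0, 0], "slide": [0, 0, 0], "jaw": 0.08},
], newtons=15)

```text
time_s: 22.02
tool_pos: [0.4416, -0.176, -0.01]
tool_rot: [-180.0, 0.0, -166.6]
force: [0.8, 0.7, 0.4]
grip_width: 0.0128
grasp_force: 15.0
```

step_arm([
  {"angular": [0, 0, 0], "slide": [0, 0, -0.02], "jaw": 0.08},
  {"angular": [0, 0, 0], "slide": [0, 0, -0.06], "jaw": 0.08},
  {"angular": [0, 0, 0], "slide": [0, 0, -0.08], "jaw": 0.08},
  {"angular": [0, 0, 0], "slide": [0, 0, -0.08], "jaw": 0.08},
  {"angular": [0, 0, 0.0411], "slide": [0, 0, 0], "jaw": 0.08},
  {"angular": [0, 0, 0.0411], "slide": [0, 0, 0], "jaw": 0.08},
  {"angular": [0, 0, 0], "slide": [0, 0.06, 0], "jaw": 0.08},
  {"angular": [0, 0, 0], "slide": [-0.001, 0.1, 0], "jaw": 0.08},
  {"angular": [0, 0, 0], "slide": [-0.001, 0.11, 0], "jaw": 0.08},
  {"angular": [0, 0, 0], "slide": [-0.001, 0.11, 0], "jaw": 0.08},
], newtons=20)

```text
time_s: 23.28
tool_pos: [0.4477, 0.0154, 0.1108]
tool_rot: [180.0, 0.1, 178.6]
force: [0.6, -0.0, 0.5]
grip_width: 0.0123
grasp_force: 20.0
```

step_arm([
  {"angular": [0, 0, 0], "slide": [-0.002, 0.11, 0], "jaw": 0.08},
  {"angular": [0, 0, 0], "slide": [-0.002, 0.11, 0], "jaw": 0.08},
  {"angular": [0, 0, 0], "slide": [-0.002, 0.11, 0], "jaw": 0.08},
  {"angular": [0, 0, 0], "slide": [-0.002, 0.11, 0], "jaw": 0.08},
  {"angular": [0, 0, 0], "slide": [0, 0.1, 0], "jaw": 0.08},
  {"angular": [0, 0, 0], "slide": [0, 0.06, 0], "jaw": 0.08},
  {"angular": [0, 0, 0], "slide": [0, 0.025, 0], "jaw": 0.08},
  {"angular": [0, 0, 0], "slide": [0, 0, 0], "jaw": 0.08},
  {"angular": [0, 0, 0], "slide": [0, 0, 0.08], "jaw": 0.08},
  {"angular": [0, 0, 0], "slide": [0, 0, 0], "jaw": 0.08},
])

```text
time_s: 24.52
tool_pos: [0.4576, 0.3224, 0.0675]
tool_rot: [-179.7, -0.3, 178.4]
force: [-0.7, -0.9, -0.0]
grip_width: 0.0124
grasp_force: 20.0
```

```bash
python3 snap.py f1 scene 250 60 410 180
```

```text
[0.45886933 0.32374298 0.0693654 ] 0.012515856078028052 19.9949911236763 [-0.60050624  0.20881093  0.22387565]
```

View pics/f1v.png

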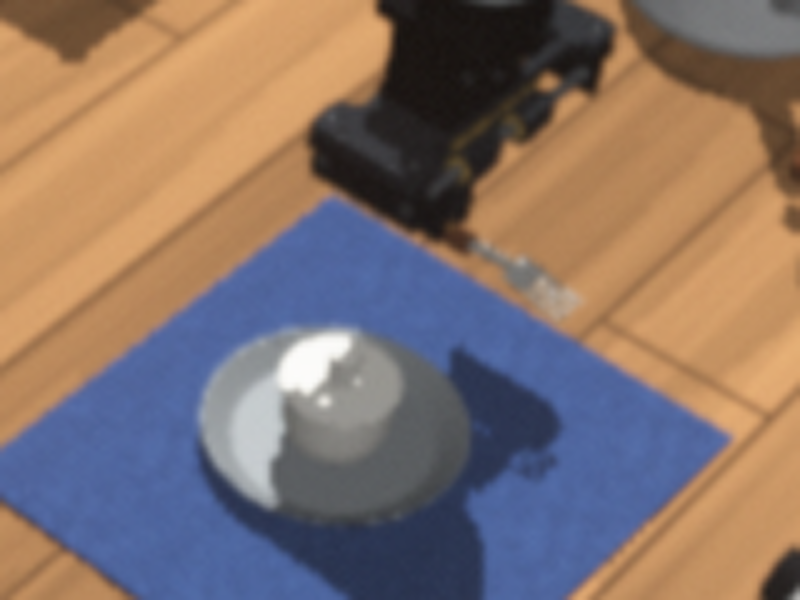

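The crop shows the fork level in the grip, tines at (565,300), and the lid seated on the bowl at (340,380). I check the gripper body's height over the lid before lowering.

```bash
python3 - <<'E'
from h import *
o=env.get_obs(); print(o["tool_pos"])
T=np.array([.4589,.3237,.0694])
for z in(.060,.070,.080,.090):
  print(z,[np.round((proj("scene",T+[dx,dy,z])[0]-[250,60])*5).tolist() for dx,dy in((.037,-.095),(-.037,-.095),(.037,.095))])
print("tip",[(z,np.round((proj("scene",T+[.01,-.012,z])[0]-[250,60])*5).tolist()) for z in(0,.01,.018)])
E
```

```text
[0.45886933 0.32374298 0.0693654 ]
0.06 [[406.0, 282.0], [300.0, 220.0], [598.0, 117.0]]
0.07 [[408.0, 269.0], [302.0, 207.0], [601.0, 104.0]]
0.08 [[410.0, 255.0], [304.0, 194.0], [604.0, 91.0]]
0.09 [[413.0, 242.0], [306.0, 180.0], [608.0, 77.0]]
tip [(0, [439.0, 263.0]), (0.01, [441.0, 250.0]), (0.018, [443.0, 240.0])]
```

step_arm([
  {"angular": [0, 0, 0], "slide": [0, 0.0025, 0.06], "jaw": 0.08},
  {"angular": [0, 0, 0], "slide": [0, 0, 0.05], "jaw": 0.08},
  {"angular": [0, 0, 0], "slide": [0, 0, 0.03], "jaw": 0.08},
  {"angular": [0, 0, 0], "slide": [0, 0, 0.01], "jaw": 0.08},
  {"angular": [0, 0, 0], "slide": [0, 0, 0], "jaw": 0.08},
  {"angular": [0, 0, 0], "slide": [0, 0, 0], "jaw": 0.08},
])

```text
time_s: 25.32
tool_pos: [0.4601, 0.328, -0.0039]
tool_rot: [179.9, 0.1, 178.6]
force: [-0.2, -0.3, -1.0]
grip_width: 0.012
grasp_force: 20.0
```

step_arm([
  {"angular": [0, 0, 0], "slide": [0, -0.0035, 0.006], "jaw": 0.08},
  {"angular": [0, 0, 0], "slide": [0, 0, 0.006], "jaw": 0.08},
  {"angular": [0, 0, 0], "slide": [0, 0, 0], "jaw": 0.08},
])

```text
time_s: 25.7
tool_pos: [0.4596, 0.3257, -0.0101]
tool_rot: [180.0, 0.0, 178.6]
force: [-1.8, -2.6, 5.8]
grip_width: 0.0125
grasp_force: 20.0
```

step_arm([
  {"angular": [0, 0, 0], "slide": [0, 0, 0], "jaw": 0.2},
  {"angular": [0, 0, 0], "slide": [0, 0, 0], "jaw": 0.27},
  {"angular": [0, 0, 0], "slide": [0, 0, 0], "jaw": 0.27},
  {"angular": [0, 0, 0], "slide": [0, 0, -0.04], "jaw": 0.27},
  {"angular": [0, 0, 0], "slide": [0, 0, -0.1], "jaw": 0.4},
  {"angular": [0, 0, 0.0517], "slide": [0, 0, -0.1], "jaw": 0.4},
  {"angular": [0, 0, 0], "slide": [-0.0198, -0.105, 0], "jaw": 0.4},
  {"angular": [0, 0, 0], "slide": [-0.0198, -0.105, 0], "jaw": 0.4},
  {"angular": [0, 0, 0], "slide": [-0.0198, -0.105, 0], "jaw": 0.4},
  {"angular": [0, 0, 0], "slide": [-0.0198, -0.105, 0], "jaw": 0.4},
])

```text
time_s: 26.95
tool_pos: [0.459, 0.1104, 0.109]
tool_rot: [180.0, 0.0, 169.3]
force: [1.4, 0.5, 0.7]
grip_width: 0.0348
grasp_force: 0.0
```

step_arm([
  {"angular": [0, 0, 0], "slide": [-0.0198, -0.105, 0], "jaw": 0.4},
  {"angular": [0, 0, 0], "slide": [-0.0198, -0.105, 0], "jaw": 0.4},
  {"angular": [0, 0, 0], "slide": [-0.0198, -0.105, 0], "jaw": 0.4},
  {"angular": [0, 0, 0], "slide": [-0.0198, -0.105, 0], "jaw": 0.4},
  {"angular": [0, 0, 0], "slide": [-0.0198, -0.105, 0], "jaw": 0.4},
  {"angular": [0, 0, 0], "slide": [-0.0198, -0.105, 0], "jaw": 0.4},
  {"angular": [0, 0, 0], "slide": [-0.0198, -0.105, 0], "jaw": 0.4},
  {"angular": [0, 0, 0], "slide": [0, 0, 0.08], "jaw": 0.4},
  {"angular": [0, 0, 0], "slide": [0, 0, 0.06], "jaw": 0.4},
  {"angular": [0, 0, 0], "slide": [0, 0, 0], "jaw": 0.4},
])

```text
time_s: 28.2
tool_pos: [0.4569, -0.2611, 0.0369]
tool_rot: [180.0, -0.3, 169.3]
force: [-0.6, -0.5, 0.3]
grip_width: 0.0347
grasp_force: 0.0
```

```bash
cat > forkchk.py <<'E'
import sys
from rect import *; from objs import axis
np.set_printoptions(precision=4,suppress=True)
tag=sys.argv[1]; P=np.array([.477,.2087]); a=np.radians(-1.4); M=np.array([[np.cos(a),np.sin(a)],[-np.sin(a),np.cos(a)]])
for n in("scene","top"):
    im=env.read_camera(n)[:,:,::-1].copy(); cv2.imwrite(f"pics/{tag}_{n}.png",im)
    I=up(im);b,g,r=I[...,0],I[...,1],I[...,2]
    for k,sy in(("fork",1),("spoon",-1)):
        w=P+np.array([[-.09,sy*.092],[.088,sy*.092],[.088,sy*.148],[-.09,sy*.148]])@M
        m=np.zeros(b.shape,np.uint8); cv2.fillPoly(m,[((proj(n,np.c_[w,np.full(4,.008)])+.5)*S).astype(np.int32)],1)
        c=blobs((b<1.3*r)&(m>0),700)
        if c:
            c=max(c,key=len); mk=np.zeros(b.shape,np.uint8); cv2.fillPoly(mk,[c.astype(np.int32)],1)
            A,L,C=axis(n,mk,.012); print(n,k,"ang",round(A,2),"len",round(L,4),"mat-frame from plate",M@(C-P))
    print(n,"plate",circles(n,im,P,.02,.08,.12),"lid",circles(n,im,P,.056,.036),"tumb",circles(n,im,[.61,.09],.069,.031))
print(env.get_obs()["tool_pos"])
E
python3 forkchk.py g
```

```text
scene fork ang -1.52 len 0.1623 mat-frame from plate [-0.0033  0.1126]
scene plate [(np.float64(0.4743), np.float64(0.2085), 0.0817)] lid [(np.float64(0.4743), np.float64(0.2069), 0.0377), (np.float64(0.5523), np.float64(0.2034), 0.0343), (np.float64(0.5118), np.float64(0.2285), 0.0342)] tumb []
top fork ang -1.59 len 0.1547 mat-frame from plate [-0.0049  0.117 ]
top plate [(np.float64(0.4773), np.float64(0.2109), 0.0806)] lid [(np.float64(0.4783), np.float64(0.2109), 0.036), (np.float64(0.4642), np.float64(0.1615), 0.036)] tumb []
[ 0.4593 -0.2621  0.0396]
```

step_arm([
  {"angular": [0, 0, 0], "slide": [0, 0, 0.04], "jaw": 0.4},
  {"angular": [0, 0, 0], "slide": [0, 0, 0.03], "jaw": 0.4},
  {"angular": [0, 0, 0], "slide": [0, 0, 0.016], "jaw": 0.4},
  {"angular": [0, 0, 0], "slide": [0, 0, 0.01], "jaw": 0.4},
  {"angular": [0, 0, 0], "slide": [0, 0, 0], "jaw": 0.2},
  {"angular": [0, 0, 0], "slide": [0, 0, 0], "jaw": 0.05},
  {"angular": [0, 0, 0], "slide": [0, 0, 0], "jaw": 0.05},
  {"angular": [0, 0, 0], "slide": [0, 0, 0], "jaw": 0.05},
  {"angular": [0, 0, 0], "slide": [0, 0, 0], "jaw": 0.05},
], newtons=15)

```text
time_s: 29.42
tool_pos: [0.4592, -0.262, -0.0088]
tool_rot: [180.0, 0.0, 169.3]
force: [0.1, -0.5, 1.7]
grip_width: 0.0091
grasp_force: 15.0
```

step_arm([
  {"angular": [0, 0, 0], "slide": [0, 0, -0.02], "jaw": 0.05},
  {"angular": [0, 0, 0], "slide": [0, 0, -0.07], "jaw": 0.05},
  {"angular": [0, 0, 0], "slide": [0, 0, -0.1], "jaw": 0.05},
  {"angular": [0, 0, -0.0517], "slide": [0, 0, 0], "jaw": 0.05},
  {"angular": [0, 0, 0], "slide": [-0.0013, 0.07, 0], "jaw": 0.05},
  {"angular": [0, 0, 0], "slide": [-0.001, 0.1, 0], "jaw": 0.05},
  {"angular": [0, 0, 0], "slide": [-0.001, 0.12, 0], "jaw": 0.05},
  {"angular": [0, 0, 0], "slide": [-0.001, 0.12, 0], "jaw": 0.05},
  {"angular": [0, 0, 0], "slide": [-0.001, 0.12, 0], "jaw": 0.05},
  {"angular": [0, 0, 0], "slide": [-0.001, 0.1, 0], "jaw": 0.05},
], newtons=20)

```text
time_s: 30.68
tool_pos: [0.4698, 0.0553, 0.0867]
tool_rot: [180.0, 0.1, 178.7]
force: [1.0, 0.0, -0.9]
grip_width: 0.0091
grasp_force: 20.0
```

step_arm([
  {"angular": [0, 0, 0], "slide": [0, 0.06, 0], "jaw": 0.05},
  {"angular": [0, 0, 0], "slide": [0, 0.02, 0], "jaw": 0.05},
  {"angular": [0, 0, 0], "slide": [0, 0, 0], "jaw": 0.05},
  {"angular": [0, 0, 0], "slide": [0, 0, 0.08], "jaw": 0.05},
  {"angular": [0, 0, 0], "slide": [0, 0, 0.06], "jaw": 0.05},
  {"angular": [0, 0, 0], "slide": [0, 0, 0.02], "jaw": 0.05},
  {"angular": [0, 0, 0], "slide": [0, 0, 0], "jaw": 0.05},
  {"angular": [0, 0, 0], "slide": [0, 0, 0], "jaw": 0.05},
])

```text
time_s: 31.68
tool_pos: [0.472, 0.0927, 0.0072]
tool_rot: [180.0, 0.1, 178.6]
force: [0.3, 0.1, 0.1]
grip_width: 0.0088
grasp_force: 20.0
```

step_arm([
  {"angular": [0, 0, 0], "slide": [0, 0, 0.014], "jaw": 0.05},
  {"angular": [0, 0, 0], "slide": [0, 0, 0.012], "jaw": 0.05},
  {"angular": [0, 0, 0], "slide": [0, 0, 0.006], "jaw": 0.05},
  {"angular": [0, 0, 0], "slide": [0, 0, 0], "jaw": 0.05},
])

```text
time_s: 32.17
tool_pos: [0.4707, 0.093, -0.009]
tool_rot: [180.0, -0.1, 178.6]
force: [-4.6, -0.8, 12.2]
grip_width: 0.0091
grasp_force: 20.0
```

step_arm([
  {"angular": [0, 0, 0], "slide": [0, 0, -0.003], "jaw": 0.15},
  {"angular": [0, 0, 0], "slide": [0, 0, 0], "jaw": 0.27},
  {"angular": [0, 0, 0], "slide": [0, 0, 0], "jaw": 0.27},
  {"angular": [0, 0, 0], "slide": [0, 0, -0.05], "jaw": 0.27},
  {"angular": [0, 0, 0], "slide": [0, 0, -0.1], "jaw": 0.5},
  {"angular": [0, 0, 0], "slide": [0, 0, -0.1], "jaw": 1},
  {"angular": [0, 0, 0], "slide": [-0.0495, -0.0863, 0], "jaw": 1},
  {"angular": [0, 0, 0], "slide": [-0.0495, -0.0863, 0], "jaw": 1},
  {"angular": [0, 0, 0], "slide": [-0.0495, -0.0863, 0], "jaw": 1},
  {"angular": [0, 0, 0], "slide": [-0.0495, -0.0863, 0], "jaw": 1},
])

```text
time_s: 33.42
tool_pos: [0.5662, -0.0832, 0.1164]
tool_rot: [180.0, 0.0, 178.6]
force: [-0.0, 1.2, 0.6]
grip_width: 0.0754
grasp_force: 0.0
```

step_arm([
  {"angular": [0, 0, 0], "slide": [-0.0495, -0.0863, 0], "jaw": 1},
  {"angular": [0, 0, 0], "slide": [-0.0495, -0.0863, 0], "jaw": 1},
  {"angular": [0, 0, 0], "slide": [-0.0495, -0.0863, 0], "jaw": 1},
  {"angular": [0, 0, 0], "slide": [0, 0, 0], "jaw": 1},
  {"angular": [0, 0, 0], "slide": [0, 0, 0], "jaw": 1},
])

```text
time_s: 34.05
tool_pos: [0.6362, -0.2128, 0.1157]
tool_rot: [180.0, -0.1, 178.6]
force: [1.1, 1.8, 0.1]
grip_width: 0.0865
grasp_force: 0.0
```

```bash
python3 forkchk.py k; python3 - <<'E'
from rect import *
im=cv2.imread("pics/k_scene.png"); cv2.imwrite("pics/kv.png",cv2.resize(im[70:320,150:410],None,fx=2.4,fy=2.4,interpolation=cv2.INTER_CUBIC))
for n in("scene","top"):print(n,circles(n,cv2.imread(f"pics/k_{n}.png"),[.6365,-.213],.069,.031,.06))
E
```

```text
scene fork ang -1.58 len 0.1627 mat-frame from plate [-0.0031  0.1126]
scene spoon ang -8.97 len 0.1712 mat-frame from plate [-0.006  -0.1312]
scene plate [(np.float64(0.4762), np.float64(0.2069), 0.0799)] lid [(np.float64(0.4752), np.float64(0.2074), 0.0377), (np.float64(0.5543), np.float64(0.203), 0.0355)] tumb []
top fork ang -1.65 len 0.1553 mat-frame from plate [-0.0046  0.117 ]
top spoon ang -1.81 len 0.1631 mat-frame from plate [ 0.0023 -0.1149]
top plate [(np.float64(0.4778), np.float64(0.2109), 0.0806)] lid [(np.float64(0.4778), np.float64(0.2105), 0.0358)] tumb []
[ 0.6366 -0.2114  0.1162]
scene [(np.float64(0.6362), np.float64(-0.2143), 0.0316)]
top []
```

View pics/kv.png

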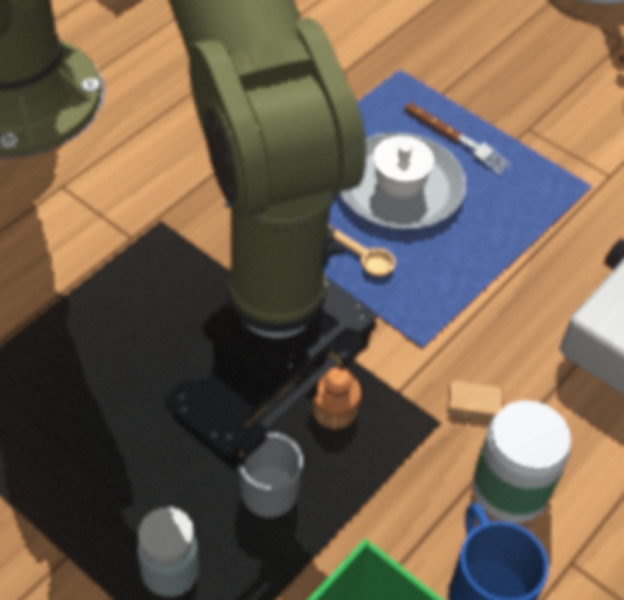

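The picture shows the fork, the lidded bowl on its plate and the spoon laid out, with the gripper over the tumbler at (270,475). I grip the tumbler next.

step_arm([
  {"angular": [0, 0, 0], "slide": [0, -0.001, 0.07], "jaw": 1},
  {"angular": [0, 0, 0], "slide": [0, 0, 0.07], "jaw": 1},
  {"angular": [0, 0, 0], "slide": [0, 0, 0.05], "jaw": 1},
  {"angular": [0, 0, 0], "slide": [0, 0, 0.022], "jaw": 1},
  {"angular": [0, 0, 0], "slide": [0, 0, 0], "jaw": 0.85},
  {"angular": [0, 0, 0], "slide": [0, 0, 0], "jaw": 0.72},
  {"angular": [0, 0, 0], "slide": [0, 0, 0], "jaw": 0.64},
  {"angular": [0, 0, 0], "slide": [0, 0, 0], "jaw": 0.6},
  {"angular": [0, 0, 0], "slide": [0, 0, 0], "jaw": 0.6},
], newtons=15)

```text
time_s: 35.28
tool_pos: [0.6373, -0.2139, 0.0115]
tool_rot: [-180.0, 0.1, 178.6]
force: [-0.7, 0.2, 5.4]
grip_width: 0.0592
grasp_force: 15.2
```

step_arm([
  {"angular": [0, 0, 0], "slide": [0, 0, -0.02], "jaw": 0.6},
  {"angular": [0, 0, 0], "slide": [0, 0, -0.08], "jaw": 0.6},
  {"angular": [0, 0, 0], "slide": [0, 0, -0.1], "jaw": 0.6},
  {"angular": [0, 0, 0], "slide": [0.007, 0.05, 0], "jaw": 0.6},
  {"angular": [0, 0, 0], "slide": [0.0144, 0.11, 0], "jaw": 0.6},
  {"angular": [0, 0, 0], "slide": [0.0144, 0.11, 0], "jaw": 0.6},
  {"angular": [0, 0, 0], "slide": [0.0144, 0.11, 0], "jaw": 0.6},
  {"angular": [0, 0, 0], "slide": [0.0144, 0.11, 0], "jaw": 0.6},
  {"angular": [0, 0, 0], "slide": [0.0128, 0.08, 0], "jaw": 0.6},
  {"angular": [0, 0, 0], "slide": [0, 0.0354, 0], "jaw": 0.6},
])

```text
time_s: 36.52
tool_pos: [0.6047, 0.093, 0.1105]
tool_rot: [179.9, -0.0, 178.8]
force: [1.0, 0.2, -0.9]
grip_width: 0.0596
grasp_force: 14.9
```

step_arm([
  {"angular": [0, 0, 0], "slide": [0, 0, 0.07], "jaw": 0.6},
  {"angular": [0, 0, 0], "slide": [0, 0, 0.07], "jaw": 0.6},
  {"angular": [0, 0, 0], "slide": [0, 0, 0.03], "jaw": 0.6},
  {"angular": [0, 0, 0], "slide": [0, 0, 0.01], "jaw": 0.6},
  {"angular": [0, 0, 0], "slide": [0, 0, 0], "jaw": 0.6},
  {"angular": [0, 0, 0], "slide": [0, 0, 0], "jaw": 0.6},
])

```text
time_s: 37.28
tool_pos: [0.6065, 0.0897, 0.0218]
tool_rot: [180.0, 0.1, 178.6]
force: [-0.2, 0.3, -1.3]
grip_width: 0.0592
grasp_force: 14.8
```

step_arm([
  {"angular": [0, 0, 0], "slide": [0, 0, 0.012], "jaw": 0.6},
  {"angular": [0, 0, 0], "slide": [0, 0, 0.008], "jaw": 0.6},
  {"angular": [0, 0, 0], "slide": [0, 0, 0.001], "jaw": 0.6},
  {"angular": [0, 0, 0], "slide": [0, 0, 0], "jaw": 0.6},
])

```text
time_s: 37.78
tool_pos: [0.6056, 0.09, 0.0113]
tool_rot: [179.9, 0.0, 178.6]
force: [-2.6, 0.1, 8.7]
grip_width: 0.0597
grasp_force: 16.4
```

step_arm([
  {"angular": [0, 0, 0], "slide": [0, 0, -0.002], "jaw": 0.75},
  {"angular": [0, 0, 0], "slide": [0, 0, 0], "jaw": 0.85},
  {"angular": [0, 0, 0], "slide": [0, 0, 0], "jaw": 0.85},
  {"angular": [0, 0, 0], "slide": [0, 0, 0], "jaw": 0.85},
  {"angular": [0, 0, 0], "slide": [0, 0, -0.06], "jaw": 0.85},
  {"angular": [0, 0, 0], "slide": [0, 0, -0.1], "jaw": 0.85},
  {"angular": [0, 0, 0], "slide": [0, 0, -0.1], "jaw": 0.85},
  {"angular": [0, 0, 0], "slide": [0.05, -0.1, 0], "jaw": 0.85},
  {"angular": [0, 0, 0], "slide": [0.05, -0.1, 0], "jaw": 0.85},
  {"angular": [0, 0, 0], "slide": [0.05, -0.1, 0], "jaw": 0.85},
])

```text
time_s: 39.02
tool_pos: [0.5259, -0.0599, 0.1411]
tool_rot: [180.0, 0.0, 178.6]
force: [0.7, -0.2, 0.5]
grip_width: 0.0738
grasp_force: 0.0
```

step_arm([
  {"angular": [0, 0, 0], "slide": [0.03, -0.1, 0], "jaw": 0.85},
  {"angular": [0, 0, 0], "slide": [0, -0.1, 0], "jaw": 0.85},
  {"angular": [0, 0, 0], "slide": [0, -0.1, 0], "jaw": 0.85},
  {"angular": [0, 0, 0], "slide": [0, -0.1, 0], "jaw": 0.85},
  {"angular": [0, 0, 0], "slide": [0, 0, 0], "jaw": 0.85},
  {"angular": [0, 0, 0], "slide": [0, 0, 0], "jaw": 0.85},
])

```text
time_s: 39.78
tool_pos: [0.5068, -0.2573, 0.1407]
tool_rot: [180.0, -0.0, 178.6]
force: [-1.0, 0.4, 0.5]
grip_width: 0.074
grasp_force: 0.0
```

```bash
python3 forkchk.py z; python3 - <<'E'
import cv2,numpy as np
s=cv2.imread("pics/z_scene.png")[70:345,120:410]; t=cv2.imread("pics/z_top.png")[100:240,120:370]
cv2.imwrite("pics/zv.png",cv2.resize(s,None,fx=2.1,fy=2.1,interpolation=cv2.INTER_CUBIC));cv2.imwrite("pics/ztv.png",cv2.resize(t,None,fx=3.2,fy=3.2,interpolation=cv2.INTER_CUBIC))
E
```

```text
scene fork ang -1.51 len 0.1623 mat-frame from plate [-0.0033  0.1126]
scene spoon ang -1.94 len 0.1643 mat-frame from plate [-0.0001 -0.1192]
scene plate [(np.float64(0.4768), np.float64(0.206), 0.0789)] lid [(np.float64(0.4752), np.float64(0.2069), 0.0372)] tumb [(np.float64(0.6033), np.float64(0.0857), 0.0293), (np.float64(0.5233), np.float64(0.1343), 0.0327)]
top fork ang -1.64 len 0.1547 mat-frame from plate [-0.0049  0.117 ]
top spoon ang -1.8 len 0.1631 mat-frame from plate [ 0.0023 -0.1149]
top plate [(np.float64(0.4783), np.float64(0.2109), 0.0801)] lid [(np.float64(0.4767), np.float64(0.21), 0.0362), (np.float64(0.4642), np.float64(0.16), 0.0344)] tumb [(np.float64(0.6062), np.float64(0.0913), 0.0322), (np.float64(0.6122), np.float64(0.0487), 0.0327)]
[ 0.5072 -0.2561  0.1407]
```

View pics/ztv.png

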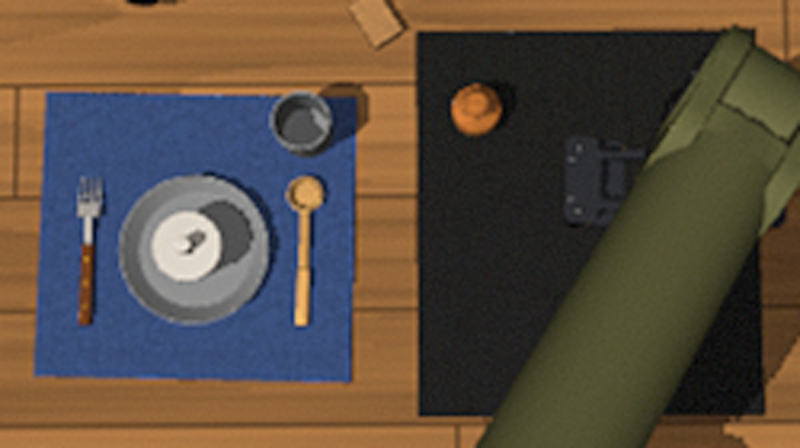

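The top view shows the place laid: fork (88,250), lidded bowl in the plate (187,245), spoon (303,250) and tumbler (302,123) straight beyond its tip. The measured offsets are a few millimetres, so I hand in.

```bash
python3 -c "
from cell import env
print(env.sign_off())"
```

```text
the job is handed in; nothing more can be done
None
```

I laid the place and handed the job in at about 40 s of the 134 s: lidded bowl in the plate, fork left, spoon right, tumbler beyond the spoon's tip; the cameras show everything within about 4 mm of where you asked, and the verdict isn't shown to me.

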